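Hang the ware shelf on the cleat and put the vase on it

TASK

Stand the small ware shelf, which lies on its back, upright on the table and let go of it; then take it again from above, tip it back by about fifteen degrees so that its foot swings out from the cleat board, drop its sloping rear strip behind the edge of the cleat, and let it down to hang fully home, plumb and flat against the board, with its whole width on the cleat. Then take the banded vase from its card and set it gently upright in either bay of the hanging shelf. Keep the vase upright throughout and leave the other things on the table where they are.

Things in the scene. Friction and masses are not known exactly. Their poses are not given: they have to be found in the camera images.
- shelf: loose pale wood ware shelf, 0.4 kg. Axes as it hangs: x width, y rear to front, z up; origin mid width, rear plane, underside. mm: deck x +-95, y 36..116, z 0..10; back plate y 28..36, z 0..85; foot strip behind it y 0..28, z 0..14. Starts lying on its back: y up, z level, towards the cleat board's side. Hung: axes as board, origin 0-2 mm off its face, 140 mm above the table
- hook_tip (a point): middle of the free lower edge of the shelf's rear strip (the hook): shelf frame x 0, y 2, z 35 mm. The strip is aluminium, 180 long, 4 thick, and slopes at 60 degrees from the top of the back plate (y 28, z 80) down and rearwards to this edge
- rib_grip (a point): point in the shelf's blue middle rib, to grip from above once it stands: shelf frame x 0, y 68, z 42 mm. The rib is 12 thick (x +-6), y 36..96, z 10..60; it parts the two bays. While the shelf lies on its back the rib stands on edge; its front top corner (y 96, z 60) can be gripped with the tool leaning 45 degrees, and again so when set upright
- bay (a point): middle of one of the two alike bays, on the top of the deck: shelf frame x 50, y 76, z 10 mm (the other is at x -50). A bay is 89 wide and 80 deep, open in front and at its end
- board: fixed plywood board standing on the table, 400 wide, 235 high, 18 thick, carrying the cleat. Origin on the table at the foot of the middle of its face; x along the face, y straight out of the face (towards the robot's left), z up. Below the cleat's flange a flat strip stands 3 mm out of the face (z 157..172)
- cleat_edge (a point): middle of the cleat's free upper edge: board frame x 0, y 21, z 200 mm; axes as board. The aluminium cleat is 320 long (x +-160), its flange 4 thick, sloping at 60 degrees from the face (y 4, z 170) up and outwards to this edge: a smooth V groove behind it, 19 wide at the mouth, 29 deep; the wedged strip may need a light push down to slide fully home
- vase: small red clay vase with two dark bands and a dark mouth, 92 high; foot 44 across, belly 65 at height 30, neck 36 at heights 57..70, rim band 42 across at heights 74..92 (grip it there); about 0.16 kg. Origin at the centre of its underside, z up
- card: fixed pale square card 100 x 100 x 4 on which the vase starts; origin at the centre of its underside
- bowl: bystander, leave it alone: red clay bowl, 100 across, 45 high. Origin at the centre of its underside
- jar_blue: bystander, leave it alone: glaze jar with a blue cap, 60 across, 85 high. Origin at the centre of its underside
- jar_white: bystander, leave it alone: glaze jar with a white cap, 60 across, 85 high. Origin at the centre of its underside
- modelling_tool: bystander, leave it alone: thin wooden modelling tool lying flat, 165 long, 12 thick, along its x axis. Origin at the centre of its underside
- beaker: bystander, leave it alone: solid white ceramic cylinder, 52 across, 50 high. Origin at the centre of its underside
- kidney: bystander, leave it alone: flat wooden scraper, 90 x 50 x 8. Origin at the centre of its underside
Things that resemble listed ones, but are neither listed nor needed, are in the scene too. What is shaped like the vase but turquoise or yellow is not meant.

How it is judged:
On the way, in this order (a step that is already met when the one before it is completed fails the run):
1. the shelf stands upright on the table on its underside, let go (angle between shelf's own z axis and vertical below 0.06 rad and height (world z) of shelf below 0.008 m and contact force between the fingers and shelf below 0.05 N and linear speed of shelf below 0.02 m/s and angular speed of shelf below 0.2 rad/s), for 0.2 s.
2. the shelf, tipped by more than 7 degrees, has the edge of its rear strip behind the cleat's edge and below it (angle between shelf's own z axis and vertical above 0.12 rad and x of hook_tip in the frame of cleat_edge between -0.08 and 0.08 m and y of hook_tip in the frame of cleat_edge between -0.024 and 0 m and z of hook_tip in the frame of cleat_edge between -0.035 and -0.002 m), for 0.05 s.
3. the shelf hangs fully home on the cleat, plumb, whole width on it, let go (x of shelf in the frame of board between -0.065 and 0.065 m and y of shelf in the frame of board between -0.005 and 0.008 m and z of shelf in the frame of board between 0.13 and 0.148 m and angle between shelf's own z axis and vertical below 0.09 rad and angle between the y axis of shelf and the y axis of board, either way round below 0.09 rad and contact force between the fingers and shelf below 0.05 N and linear speed of shelf below 0.02 m/s and angular speed of shelf below 0.2 rad/s), for 0.2 s.
At the end, for the whole second after the job is handed in: Shelf on the cleat, let go, at rest: within 65 mm of mid-board along it, -5 to 8 mm off the face, origin 130 to 148 mm up, within 5 degrees of plumb and of the board's direction. Vase on its deck in either bay, within 6 degrees of upright, let go, at rest (all of step 3 and x of vase in the frame of shelf between -0.078 and 0.078 m and y of vase in the frame of shelf between 0.05 and 0.1 m and z of vase in the frame of shelf between 0.005 and 0.016 m and angle between vase's own z axis and vertical below 0.1 rad and contact force between the fingers and vase below 0.05 N and linear speed of vase below 0.02 m/s and angular speed of vase below 0.2 rad/s); the robot touches nothing.
It fails at once if a bystander is moved by more than 30 mm (distance of any of bowl, jar_blue, jar_white, modelling_tool, beaker, kidney from where it was at the start of the episode above 0.03 m).
It fails at once if the vase is tipped by more than 35 degrees (angle between vase's own z axis and vertical above 0.6 rad).
It fails at once if the vase is set down hard (over 45 N on the shelf) (contact force between vase and shelf above 45 N).
It also fails if it takes over 72 s, if anything falls off the work surface, if the arm or the gripper's body presses on something with over 40 N, if the wrist force passes 120 N, or if a joint passes its speed limit or range.

ROBOT

A 6-joint arm with a two-finger parallel gripper is mounted at the origin on the work surface. World frame = base frame: x ahead of the robot, y to its left, z up, the work surface at z = 0. Lengths are in m, angles in rad, forces in N, time in s.
With the tool pointing down it reaches from about 0.325 to 0.925 m from the base axis. Payload 3.1 kg.
Tool frame: the origin (TCP) lies at the very end of the fingers, on their centre line; the grasp point (between the pads) lies 19 mm behind it (hold_point_z is the z of the grasp point in the tool frame, in m); z points along the fingers, y is the direction in which the jaws open and shut (so a half turn about z gives the same grasp; the last joint's range is limited). The gripper opens to 85 mm and grips with 20 to 120 N. Pads are 22 mm wide; open, the fingers measure 114 mm over their backs; the gripper's body (76 mm by 85 mm) begins 54 mm behind the grasp point. The pads swing forward as they close: fully open they stand 13 mm farther back than shut.
Start: joints at [-1.298, 0.217, 1.613, -0, 1.311, -0.112], TCP at [0.235, -0.579, 0.201] pointing down, gripper open.
Joint ranges: [-2.75, 2.75], [-0.78, 2.1], [0.31, 2.55], [-1.13, 4.27], [0.13, 2.63], [-2.58, 2.58]. Speed limits (rad/s): [2.79, 2.79, 3.14, 3.14, 3.14, 3.14].

INTERFACE

Orientations are given as a 3x3 rotation matrix whose columns are the frame's x, y, z axes.
In Python, from station import sense, get_image, sign_off, trace, spot_point, hold_point_z gives the robot as it stands. The module is installed in compiled form; this text tells all that it offers.
- The arm moves only by the tool arm_command, never from a script. Its arguments are lists of equal length, an entry for each row: "slide": the shift along the tool's x, y, z in m, a list of three; "twist": the turn, a rotation vector about the tool's x, y, z in rad, a list of three; "fingers": the closure, from -1 (fully open) to 1 (shut). In form: {"slide": [[tx, ty, tz], ...], "twist": [[wx, wy, wz], ...], "fingers": [fingers, ...]}. A call has exactly 10 rows; each row is the pose to reach, as a shift and turn from the pose measured when the call began, along the tool's axes at that moment; what a row does not reach only later rows make up. A row lasts 1/8 s, in which the tool goes at most 62.5 mm and 10.7 degrees, less where a joint would pass 70% of its speed; a pose out of reach is approached as far as the arm can. A call with a gripper value outside its range is refused whole. The fingers move at their own pace and stop on an object; the grip force is fixed at half the most. Time passes only in rows, so rows that repeat a pose let the fingers close, or fill a call up. It gives the time, the measured TCP pose, the force and the opening at its end, in the units of the state.
- sense(): the state, without advancing time (a new reading comes with each control period).
- get_image(name): name is "scene" or "top"; returns a dict with "img" (480x640x3 uint8, red, green, blue), "mtx" (3x3 intrinsics, pixels), "xyz" and "orientation" of the camera in the world. Camera axes: x right, y up, looking along -z (the intrinsics and any distortion apply to the point x, -y, -z); pixel columns grow to the right and rows downward; lengths in m; the calibration is good to about 2 mm. A picture is of the moment at which its call begins. There is no depth.
- sign_off(): hands the job in, once; it reports no verdict.
Trained networks look in the newest picture that a camera, given by its name, has taken for a name from the list of things; names that differ only in an ending like _2 or _b are one class to them, and where a whole thing is asked for, a point or a joint stands for the part that bears it (a point fixed in the world has none). Each returns a list of dicts, best first, with "conf" (0 to 1); they miss things now and then, are a little off and sometimes report something else, mostly with a low value. They report only what shows in the picture. A call takes as long as a camera call. They do not tell look-alikes from the thing itself.
- trace(camera, thing): "pixels" (480x640 bool, what is visible of it).
- spot_point(camera, thing): "at" ([x, y, z] in m, in the coordinates of the camera as it stood for that picture, good to about 4 mm: a listed point, or the origin of a listed thing).
The state is a dict: "clock": time; "joints": joint angles; "joint_velocities": joint speeds; "joint_efforts": joint torques, N m; "tool_pos": TCP position; "orientation": TCP orientation; "ft_force": force on the tool from outside, world axes, zero at the start; "torque": the same for the moment, N m; "grip_width": finger opening in m.
Only numpy, scipy, OpenCV 4.12 (cv2) and the standard library are available. Lean on these libraries where they do the work, as an engineer would, in place of code of your own. Each camera call takes 0.05 s, during which the arm holds its last target. There are 200 camera calls.

## Working session

There is one attempt and no reset: what is moved stays moved. The work goes in short steps, Python scripts to look and compute and a tool call to move; the robot and the scene stay as the last step left them, time stands still between calls to the robot, and variables do not carry over. Pictures are saved under pics/ and viewed, about 8 in all and at most 12, crops included, and the job is handed in when it is done.

Besides the shell and the picture viewer there is one more tool, called after ">>>" as name(argument=value, ...) on one line, values as JSON. arm_command: Moves the arm, as the interface text tells. Its arguments: {"type":"object","properties":{"slide":{"type":"array","items":{"type":"array","items":{"type":"number"}}},"twist":{"type":"array","items":{"type":"array","items":{"type":"number"}}},"fingers":{"type":"array","items":{"type":"number"}}},"required":["slide","twist","fingers"]}

```bash
mkdir -p pics; cat > h.py <<'E'
import numpy as np, cv2
from station import *
def cam(n):
    d=get_image(n); return d
def toworld(d,p): return np.array(d['xyz'])+np.array(d['orientation'])@np.array(p)
def spots(n,things):
    d=get_image(n)
    for t in things:
        for r in spot_point(n,t)[:4]:
            print(n,t,round(r['conf'],2),toworld(d,r['at']).round(4), proj(d,toworld(d,r['at'])).round(0))
    return d
def proj(d,w):
    p=np.array(d['orientation']).T@(np.array(w)-np.array(d['xyz']))
    q=np.array(d['mtx'])@np.array([p[0],-p[1],-p[2]]); return q[:2]/q[2]
def ray(d,uv,z):
    r=np.linalg.inv(np.array(d['mtx']))@np.array([uv[0],uv[1],1.]); r=np.array(d['orientation'])@np.array([r[0],-r[1],-r[2]])
    o=np.array(d['xyz']); return o+r*(z-o[2])/r[2]
def save(d,f,crop=None,s=1):
    im=d['img'][:,:,::-1]
    if crop: im=im[crop[1]:crop[3],crop[0]:crop[2]]
    cv2.imwrite('pics/'+f,cv2.resize(im,None,fx=s,fy=s,interpolation=cv2.INTER_CUBIC))
E
python3 - <<'E'
from h import *
T=['shelf','hook_tip','rib_grip','bay','board','cleat_edge','vase','card','bowl','jar_blue','jar_white','modelling_tool','beaker','kidney']
for n in ['scene','top']:
    d=spots(n,T); save(d,n+'0.png'); print(d['xyz'],np.array(d['orientation']).round(3).tolist(),d['mtx'], d.keys())
s=sense(); print({k:np.round(v,4).tolist() for k,v in s.items()}, hold_point_z)
E
```

```text
scene shelf 0.73 [ 0.5414  0.0883 -0.0023] [330. 300.]
scene shelf 0.46 [ 4.122e-01 -1.311e-01  1.000e-04] [291. 239.]
scene hook_tip 0.63 [5.411e-01 5.670e-02 4.000e-04] [318. 293.]
scene rib_grip 0.62 [0.5493 0.0517 0.0683] [314. 268.]
scene bay 0.9 [0.5927 0.0882 0.079 ] [315. 280.]
scene board 0.79 [ 5.51e-01 -3.06e-01  5.00e-04] [199. 238.]
scene cleat_edge 0.8 [ 0.5514 -0.2833  0.1994] [197. 167.]
scene vase 0.98 [0.4577 0.3226 0.0045] [449. 323.]
scene vase 0.61 [4.321e-01 4.481e-01 3.000e-04] [515. 345.]
scene vase 0.6 [0.3316 0.3534 0.0061] [491. 298.]
scene card 0.9 [0.4557 0.3194 0.0021] [448. 323.]
scene bowl 0.76 [ 7.035e-01  1.935e-01 -5.000e-04] [321. 365.]
scene jar_blue 0.87 [ 0.7297  0.3182 -0.0033] [370. 407.]
scene jar_white 0.64 [0.6525 0.4432 0.003 ] [459. 413.]
scene modelling_tool 0.69 [ 7.031e-01  1.921e-01 -5.000e-04] [321. 364.]
scene modelling_tool 0.68 [0.4962 0.1834 0.0025] [380. 306.]
scene beaker 0.75 [ 7.358e-01 -7.100e-02 -6.000e-04] [209. 315.]
scene kidney 0.57 [ 0.4096 -0.1356  0.0008] [290. 238.]
[1.33703973 0.68540963 0.77126059] [[-0.62, -0.404
[... 1396 characters left out ...]
01623] [[0.015, 0.991, -0.135], [-1.0, 0.014, -0.01], [-0.008, 0.136, 0.991]] [[537.07770033   0.         333.61881619]
 [  0.         537.07770033 239.76961548]
 [  0.           0.           1.        ]] dict_keys(['img', 'mtx', 'xyz', 'orientation'])
{'clock': 1.5, 'joints': [-1.2982, 0.2169, 1.6134, 0.0, 1.3113, -0.1122], 'joint_velocities': [0.0013, 0.0004, -0.0007, -0.0014, 0.0001, -0.002], 'joint_efforts': [0.0003, -39.6868, -30.4244, -0.0003, 0.0007, 0.0], 'tool_pos': [0.2346, -0.5793, 0.2011], 'orientation': [[0.9269, 0.3754, 0.0], [0.3754, -0.9269, -0.0], [0.0, 0.0001, -1.0]], 'ft_force': [-0.4093, 0.5543, -0.4838], 'torque': [-0.0036, 0.0165, -0.0016], 'grip_width': 0.0852} -0.0187
```

View images.

View pics/scene0.png

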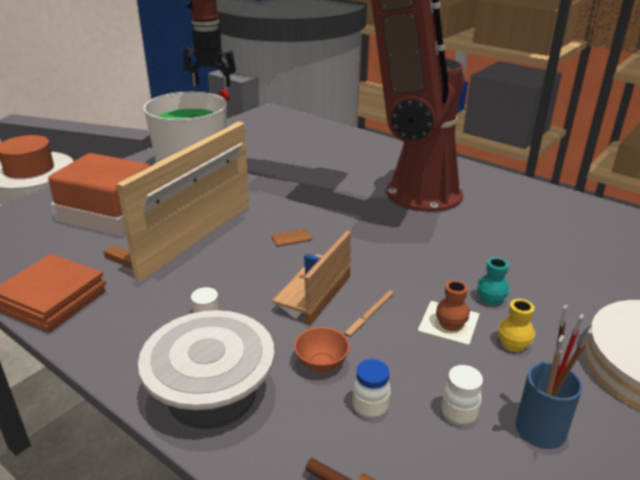

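View pics/top0.png

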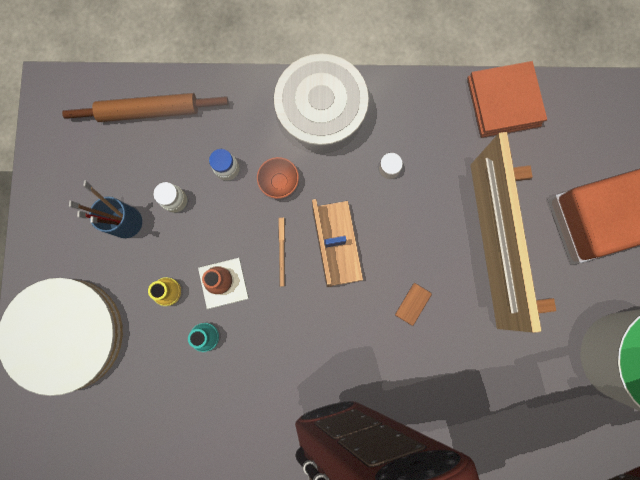

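Scene view: the shelf lies at about (318,275). Vase-shaped candidates are red with dark bands on the pale card (453,305), turquoise (494,282) and yellow (517,326), and I choose the red one. The board is at (190,195), the bowl at (322,350), the jars at (372,388) and (463,395).
Top view: the shelf deck edge runs (314,200)–(328,285), the rib is at (336,240), the cleat edge runs (489,158)–(516,312), and the vase is at (217,280).

Next I fit the shelf and board poses to both masks and make a close crop.

```bash
cat > fit.py <<'E'
from h import *
from scipy.optimize import minimize
from scipy.spatial.transform import Rotation as Ro
def box(x0,x1,y0,y1,z0,z1): return np.array([[x,y,z] for x in(x0,x1) for y in(y0,y1) for z in(z0,z1)])/1000.
SH=[box(-95,95,36,116,0,10),box(-95,95,28,36,0,85),box(-95,95,0,28,0,14),box(-6,6,36,96,10,60),
    np.array([[x,y,z] for x in(-90,90) for y,z in((28,80),(28,76),(2,33),(0,36))])/1000.]
BO=[box(-200,200,-18,0,0,235)]
def render(d,parts,R,t,S=4):
    m=np.zeros((480*S//2,640*S//2),np.uint8)
    for P in parts:
        q=np.array([proj(d,t+R@p) for p in P])
        h=cv2.convexHull(np.round((q+.5)*S/2*16-8).astype(np.int32)); cv2.fillConvexPoly(m,h,255,shift=4)
    return cv2.resize(m,(640,480),interpolation=cv2.INTER_AREA)/255.
def fit(views,parts,base,x0):
    # x: X,Y,yaw ; views: list (d,mask)
    def c(x):
        R=Ro.from_euler('z',x[2]*5).as_matrix()@base
        s=0
        for d,m in views:
            r=render(d,parts,R,np.array([x[0],x[1],0])); s+=np.abs(cv2.GaussianBlur(r,(0,0),1)-cv2.GaussianBlur(m.astype(float),(0,0),1)).sum()/m.sum()
        return s
    r=minimize(c,x0,method='Nelder-Mead',options=dict(initial_simplex=np.array(x0)+np.vstack([np.zeros(3),np.eye(3)*.012]),xatol=1e-4,fatol=1e-4))
    return np.append(r.x[:2],r.x[2]*5),r.fun
E
cat > m1.py <<'E'
from fit import *
import pickle
lie=np.array([[1,0,0],[0,0,-1],[0,1,0.]])
D={}
for n in('scene','top'):
    d=get_image(n)
    D[n]=(d,{t:trace(n,t)[0]['pixels'] for t in('shelf','board')})
pickle.dump(D,open('D.pkl','wb'))
for name,parts,base,x0 in(('shelf',SH,lie,[.545,.09,.03]),('board',BO,np.eye(3),[.555,-.303,.03])):
    for vs in(['scene','top'],['scene'],['top']):
        print(name,vs,*fit([(D[n][0],D[n][1][name]) for n in vs],parts,base,x0))
a=D['scene'][0]['img'][210:350,260:560]; b=D['top'][0]['img'][150:330,140:440]
im=np.vstack([a,b]); 
cv2.imwrite('pics/crop1.png',cv2.resize(im[:,:,::-1],None,fx=1.8,fy=1.8,interpolation=cv2.INTER_CUBIC))
E
python3 m1.py
```

```text
shelf ['scene', 'top'] [0.54511631 0.09031206 0.19903682] 0.13777713941934416
shelf ['scene'] [0.53875199 0.08789603 0.20851709] 0.06548277813947011
shelf ['top'] [0.5465968  0.09050189 0.19269458] 0.03683400849808666
board ['scene', 'top'] [ 0.55804916 -0.29946163  0.13848854] 0.1478803744363131
board ['scene'] [ 0.55274335 -0.30240428  0.14329605] 0.04513434505495505
board ['top'] [ 0.56020341 -0.29957875  0.13342808] 0.0863642445240342
```

View pics/crop1.png

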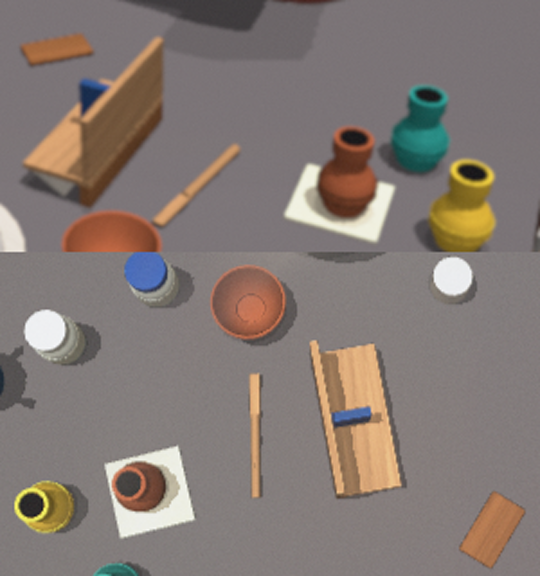

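The crop confirms the red banded vase with the dark mouth on the card. The shelf lies with its deck at left and its blue rib at about (350,415) in the crop, clear of the modelling tool. Now I plan the approach.

```bash
cat > plan.py <<'E'
from fit import *
lie=np.array([[1,0,0],[0,0,-1],[0,1,0.]])
q=np.sqrt(.5)
LEAN=np.array([[0,1,0],[q,0,-q],[-q,0,-q]])   # tool axes in shelf frame (cols x,y,z)
DOWN=np.array([[0,1,0],[1,0,0],[0,0,-1.]])
def Rz(a): return Ro.from_euler('z',a).as_matrix()
def Rx(a): return Ro.from_euler('x',a).as_matrix()
def rel(*targets,s=None):
    s=s or sense(); p0=np.array(s['tool_pos']); R0=np.array(s['orientation'])
    print('clock',round(s['clock'],2),'tcp',p0.round(4),'f',np.round(s['ft_force'],1),'w',round(s['grip_width'],4),'j',np.round(s['joints'],2))
    for p,R in targets:
        print((R0.T@(np.array(p)-p0)).round(4).tolist(), Ro.from_matrix(R0.T@R).as_rotvec().round(4).tolist(), '->',np.round(p,4))
E
cat > a.py <<'E'
from plan import *
Rs=Rz(.199)@lie; t=np.array([.545,.0903,0])
tip=lambda back:t+Rs@(np.array([0,.070,.034])-LEAN[:,2]*back)
T=Rs@LEAN
rel((np.array([.36,-.25,.42]),T),(tip(.12),T),(tip(0),T))
E
python3 a.py
```

```text
clock 1.8 tcp [ 0.2346 -0.5793  0.2011] f [-0.4  0.4  0. ] w 0.0854 j [-1.3   0.22  1.61 -0.    1.31 -0.11]
[0.2398, -0.2581, -0.2189] [0.5419, 0.6533, -1.3083] -> [ 0.36 -0.25  0.42]
[0.5171, -0.3873, 0.0462] [0.5419, 0.6533, -1.3083] -> [ 0.5685 -0.0262  0.1549]
[0.5328, -0.4707, 0.1311] [0.5419, 0.6533, -1.3083] -> [0.5517 0.057  0.07  ]
```

>>> arm_command(slide=[[0,0,-0.06],[0,0,-0.12],[0.02,-0.02,-0.18],[0.06,-0.06,-0.22],[0.1,-0.1,-0.22],[0.14,-0.14,-0.22],[0.18,-0.18,-0.22],[0.21,-0.22,-0.22],[0.24,-0.26,-0.22],[0.27,-0.3,-0.22]], twist=[[0,0,0],[0.05,0.07,-0.13],[0.11,0.13,-0.26],[0.16,0.2,-0.39],[0.22,0.26,-0.52],[0.27,0.33,-0.65],[0.33,0.39,-0.79],[0.38,0.46,-0.92],[0.43,0.52,-1.05],[0.49,0.59,-1.18]], fingers=[-1,-1,-1,-1,-1,-1,-1,-0.3,-0.3,-0.3])

```text
clock: 3.05
tool_pos: [0.3725, -0.1985, 0.4214]
orientation: [[-0.024, 0.996, -0.083], [0.752, 0.073, 0.655], [0.659, -0.047, -0.751]]
ft_force: [0.2, -0.0, -0.3]
grip_width: 0.0554
```

```bash
python3 a.py
```

```text
clock 3.05 tcp [ 0.3725 -0.1985  0.4214] f [ 0.2 -0.  -0.3] w 0.0554 j [-0.93  0.04  1.56  0.4   2.16 -0.86]
[-0.0393, -0.0162, -0.0316] [0.0518, 0.0618, -0.1241] -> [ 0.36 -0.25  0.42]
[-0.0508, 0.2203, 0.2967] [0.0518, 0.0618, -0.1241] -> [ 0.5685 -0.0262  0.1549]
[-0.0438, 0.2137, 0.4163] [0.0518, 0.0618, -0.1241] -> [0.5517 0.057  0.07  ]
```

>>> arm_command(slide=[[-0.01,0.04,0.04],[-0.02,0.08,0.08],[-0.03,0.11,0.12],[-0.035,0.15,0.16],[-0.04,0.18,0.2],[-0.05,0.21,0.23],[-0.051,0.22,0.27],[-0.051,0.22,0.297],[-0.051,0.22,0.297],[-0.051,0.22,0.297]], twist=[[0.01,0.01,-0.03],[0.02,0.03,-0.06],[0.03,0.04,-0.09],[0.05,0.06,-0.12],[0.052,0.062,-0.124],[0.052,0.062,-0.124],[0.052,0.062,-0.124],[0.052,0.062,-0.124],[0.052,0.062,-0.124],[0.052,0.062,-0.124]], fingers=[-0.3,-0.3,-0.3,-0.3,-0.3,-0.3,-0.3,-0.3,-0.3,-0.3])

```text
clock: 4.3
tool_pos: [0.5688, -0.0269, 0.1555]
orientation: [[-0.141, 0.98, -0.139], [0.694, 0.197, 0.693], [0.706, 0.001, -0.708]]
ft_force: [0.8, -0.4, -0.0]
grip_width: 0.0557
```

```bash
python3 a.py; python3 - <<'E'
from h import *
s=sense()
I=[]
for n in('scene','top'):
    d=get_image(n); p=proj(d,s['tool_pos']); print(n,p)
    im=d['img'].copy()[:,:,::-1].copy(); u,v=p
    x,y=int(u)-55,int(v)-60
    c=cv2.resize(im[y:y+110,x:x+110],None,fx=3.5,fy=3.5,interpolation=cv2.INTER_CUBIC)
    cv2.circle(c,(int((u-x+.5)*3.5),int((v-y+.5)*3.5)),3,(0,255,0),1)
    I.append(c)
cv2.imwrite('pics/c2.png',np.hstack(I))
E
```

```text
clock 4.3 tcp [ 0.5688 -0.0269  0.1555] f [ 0.8 -0.4 -0. ] w 0.0557 j [-0.5   0.45  1.6   0.57  1.65 -0.82]
[0.0615, -0.2485, -0.3128] [0.001, 0.0009, 0.0006] -> [ 0.36 -0.25  0.42]
[0.0001, -0.0002, 0.001] [0.001, 0.0009, 0.0006] -> [ 0.5685 -0.0262  0.1549]
[0.0002, -0.0003, 0.121] [0.001, 0.0009, 0.0006] -> [0.5517 0.057  0.07  ]
scene [277.97726495 223.07885483]
top [373.21910642 229.16464011]
```

View pics/c2.png

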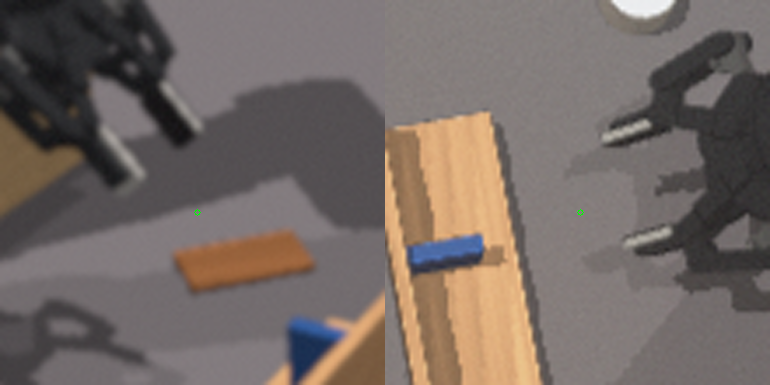

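```bash
python3 - <<'E'
from h import *
from scipy.optimize import least_squares
s=sense(); R=np.array(s['orientation']); p=np.array(s['tool_pos'])
ds={n:get_image(n) for n in('scene','top')}
o={}
for n in ds:
    u,v=proj(ds[n],p); o[n]=(int(u)-55,int(v)-60)
tips={'A':{'scene':(135,183),'top':(626-385,243)},'B':{'scene':(195,133),'top':(604-385,138)}}
for k in tips:
  for pairing in (0,1):
    kk={'A':'B','B':'A'}[k] if pairing else k
    px={'scene':tips[k]['scene'],'top':tips[kk]['top']}
    f=lambda w:np.concatenate([proj(ds[n],w)-(np.array(o[n])+np.array(px[n])/3.5-.5) for n in ds])
    r=least_squares(f,p); print(k,pairing,r.x.round(4),'tool:',(R.T@(r.x-p)).round(4),'res px',r.fun.round(1))
E
```

```text
A 0 [ 0.5613 -0.0654  0.1577] tool: [-0.024  -0.0153 -0.0264] res px [ 6.5  1.   5.2 -4.1]
A 1 [ 0.6091 -0.0378  0.1912] tool: [ 0.0122  0.0371 -0.0375] res px [-0.4 -0.1 -0.4  0.3]
B 0 [ 0.5932 -0.0239  0.2235] tool: [ 0.0468  0.0244 -0.0486] res px [-7.5 -1.1 -6.1  4.8]
B 1 [ 0.5462 -0.05    0.1928] tool: [ 0.0136 -0.027  -0.0385] res px [-0.8 -0.1 -0.7  0.5]
```

The visible fingertips triangulate about 38 mm behind the reported TCP, which is more than I expected. I'll check with the fingers shut and the tool axis drawn in.

>>> arm_command(slide=[[0,0,0],[0,0,0],[0,0,0],[0,0,0],[0,0,0],[0,0,0],[0,0,0],[0,0,0],[0,0,0],[0,0,0]], twist=[[0,0,0],[0,0,0],[0,0,0],[0,0,0],[0,0,0],[0,0,0],[0,0,0],[0,0,0],[0,0,0],[0,0,0]], fingers=[1,1,1,1,1,1,1,1,1,1])

```text
clock: 5.75
tool_pos: [0.5691, -0.0274, 0.1558]
orientation: [[-0.141, 0.98, -0.137], [0.694, 0.197, 0.692], [0.706, 0.002, -0.708]]
ft_force: [-0.3, -0.0, -0.0]
grip_width: 0.0001
```

```bash
python3 - <<'E'
from h import *
s=sense(); R=np.array(s['orientation']); p=np.array(s['tool_pos']); print(p,s['grip_width'])
I=[]
for n in('scene','top'):
    d=get_image(n); u,v=proj(d,p); x,y=int(u)-50,int(v)-60
    c=cv2.resize(d['img'][y:y+100,x:x+100,::-1],None,fx=4,fy=4,interpolation=cv2.INTER_CUBIC)
    for k in range(0,5):
        w=proj(d,p+R@[0,0,-.02*k]); cv2.circle(c,tuple(int(a) for a in (w-[x,y]+.5)*4),3,(0,255,0) if k else (0,0,255),1)
    print(n,x,y); I.append(c)
cv2.imwrite('pics/c3.png',np.hstack(I))
E
```

```text
[ 0.5690588  -0.02740553  0.1557696 ] 7.275445821478926e-05
scene 227 162
top 323 169
```

View pics/c3.png

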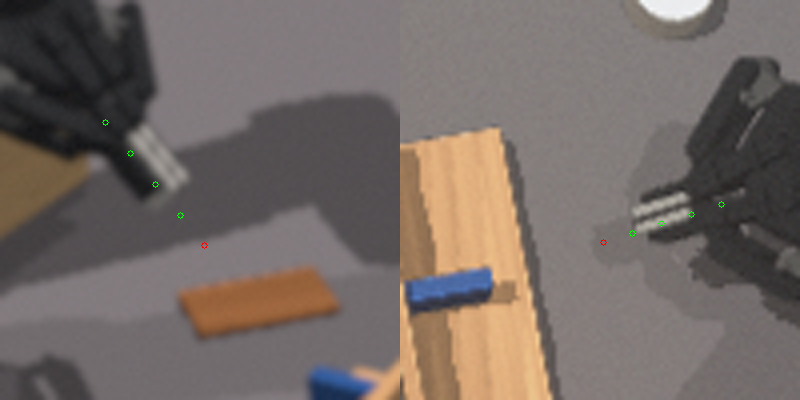

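With the fingers shut, the drawn TCP (red, scene (204,245) / top (603,242)) still lies about 25–30 mm beyond the visible tips. Erring short is safe, so I advance to the nominal grasp pose with the fingers open and look again.

>>> arm_command(slide=[[0,0,0],[0,0,0],[0,0,0],[0,0,0.02],[0,0,0.04],[0,0,0.06],[0,0,0.08],[0,0,0.1],[0,0,0.12],[0,0,0.121]], twist=[[0,0,0],[0,0,0],[0,0,0],[0,0,0],[0,0,0],[0,0,0],[0,0,0],[0,0,0],[0,0,0],[0,0,0]], fingers=[-0.1,-0.1,-0.1,-0.1,-0.1,-0.1,-0.1,-0.1,-0.1,-0.1])

```text
clock: 7.1
tool_pos: [0.5507, 0.0579, 0.0686]
orientation: [[-0.139, 0.98, -0.141], [0.693, 0.198, 0.693], [0.707, -0.001, -0.707]]
ft_force: [0.7, -0.2, 0.8]
grip_width: 0.0469
```

```bash
cat > look.py <<'E'
import sys
from h import *
s=sense(); R=np.array(s['orientation']); p=np.array(s['tool_pos']); print(p,s['grip_width'],s['ft_force'])
I=[]; h=int(sys.argv[2]) if len(sys.argv)>2 else 50
for n in('scene','top'):
    d=get_image(n); u,v=proj(d,p); x,y=int(u)-h,int(v)-h; z=200/h
    x=min(max(x,0),640-2*h); y=min(max(y,0),480-2*h)
    c=cv2.resize(d['img'][y:y+2*h,x:x+2*h,::-1],(400,400),interpolation=cv2.INTER_CUBIC)
    for k in range(0,4):
        w=proj(d,p+R@[0,0,-.02*k]); cv2.circle(c,tuple(int(a) for a in (w-[x,y]+.5)*z),3,(0,255,0) if k else (0,0,255),1)
    print(n,x,y); I.append(c)
cv2.imwrite('pics/'+sys.argv[1],np.hstack(I))
E
python3 look.py c4.png
```

```text
[0.55073502 0.05792808 0.06858125] 0.04689264808890807 [ 0.72666395 -0.19756916  0.84963088]
scene 265 219
top 283 192
```

View pics/c4.png

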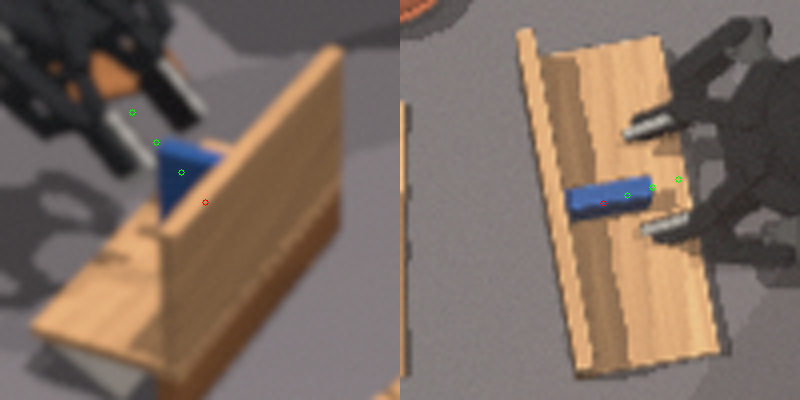

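The fingertips really are about 30 mm short: the ends at (140,170) in the scene view and mid (637,183) in the top view only just reach the rib's corner. Laterally they straddle it well. Advancing 22 mm more is safe under either interpretation, then I close.

>>> arm_command(slide=[[0,0,0.008],[0,0,0.016],[0,0,0.022],[0,0,0.022],[0,0,0.022],[0,0,0.022],[0,0,0.022],[0,0,0.022],[0,0,0.022],[0,0,0.022]], twist=[[0,0,0],[0,0,0],[0,0,0],[0,0,0],[0,0,0],[0,0,0],[0,0,0],[0,0,0],[0,0,0],[0,0,0]], fingers=[-0.1,-0.1,-0.1,-0.1,1,1,1,1,1,1])

```text
clock: 8.45
tool_pos: [0.5496, 0.0717, 0.0548]
orientation: [[-0.141, 0.98, -0.138], [0.694, 0.197, 0.693], [0.706, 0.002, -0.708]]
ft_force: [-1.4, -1.8, 2.1]
grip_width: 0.0112
```

```bash
python3 look.py c5.png
```

```text
[0.54957774 0.07167272 0.05475806] 0.011190168286029147 [-1.39489005 -1.81445552  2.1069329 ]
scene 271 226
top 277 193
```

View pics/c5.png

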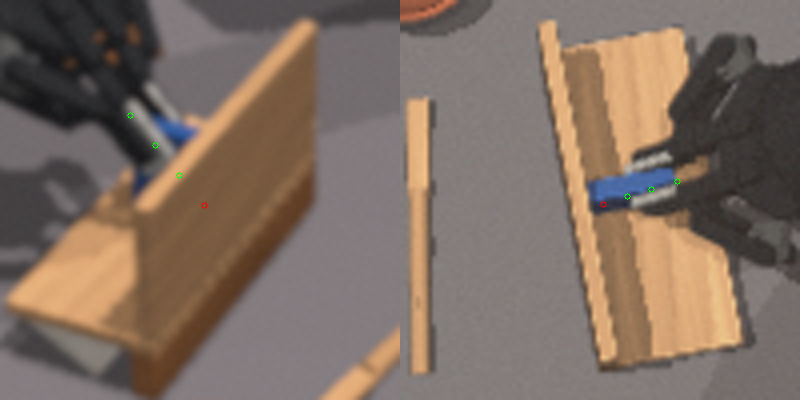

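The grip is good: width 11.2 mm, with the pads on the rib, around (655,180) in the top view. The visible tips sit about 26 mm behind the reported TCP, along the tool axis. Next I lift and turn the shelf upright.

```bash
cat >> plan.py <<'E'
def rows(path,R1=None,a=None,s=None):
    """path: list of 10 world positions; R1 target rotation reached by fraction list a"""
    s=s or sense(); p0=np.array(s['tool_pos']); R0=np.array(s['orientation'])
    w=Ro.from_matrix(R0.T@R1).as_rotvec() if R1 is not None else np.zeros(3)
    print('clock',round(s['clock'],2),'tcp',p0.round(4),'f',np.round(s['ft_force'],1),'w',round(s['grip_width'],4),'j',np.round(s['joints'],2),'ang',np.degrees(np.linalg.norm(w)).round(1))
    print('slide',[(R0.T@(np.array(p)-p0)).round(3).tolist() for p in path]); print('twist',[(w*f).round(3).tolist() for f in (a if a is not None else np.zeros(10))])
def lin(p0,p1,n): return [np.array(p0)+(np.array(p1)-np.array(p0))*k/n for k in range(1,n+1)]
E
python3 - <<'E'
from plan import *
p=np.array(sense()['tool_pos'])
path=lin(p,p+[0,0,.1],3)+lin(p+[0,0,.1],[.555,.0,.17],7)
rows(path,Rz(.138)@LEAN,[0,.05,.15,.27,.39,.51,.63,.76,.88,1])
E
```

```text
clock 8.55 tcp [0.5496 0.0717 0.0548] f [-1.8 -1.   2.9] w 0.0106 j [-0.38  0.5   1.75  0.64  1.42 -0.86] ang 90.0
slide [[0.024, 0.0, -0.024], [0.047, 0.0, -0.047], [0.071, 0.0, -0.071], [0.065, -0.001, -0.08], [0.059, -0.002, -0.088], [0.054, -0.004, -0.097], [0.048, -0.005, -0.106], [0.042, -0.006, -0.115], [0.037, -0.007, -0.123], [0.031, -0.009, -0.132]]
twist [[0.0, -0.0, 0.0], [0.0, -0.078, 0.003], [0.0, -0.235, 0.01], [0.001, -0.424, 0.018], [0.001, -0.612, 0.026], [0.001, -0.8, 0.034], [0.002, -0.988, 0.042], [0.002, -1.192, 0.051], [0.002, -1.381, 0.059], [0.002, -1.569, 0.067]]
```

>>> arm_command(slide=[[0.024,0.0,-0.024],[0.047,0.0,-0.047],[0.071,0.0,-0.071],[0.065,-0.001,-0.08],[0.059,-0.002,-0.088],[0.054,-0.004,-0.097],[0.048,-0.005,-0.106],[0.042,-0.006,-0.115],[0.037,-0.007,-0.123],[0.031,-0.009,-0.132]], twist=[[0,0,0],[0,-0.08,0.003],[0,-0.235,0.01],[0,-0.42,0.018],[0,-0.6,0.026],[0,-0.78,0.034],[0,-0.96,0.042],[0,-1.14,0.05],[0,-1.32,0.058],[0.002,-1.5,0.066]], fingers=[1,1,1,1,1,1,1,1,1,1])

```text
clock: 9.8
tool_pos: [0.5543, 0.001, 0.1693]
orientation: [[-0.105, 0.99, 0.091], [0.745, 0.139, -0.653], [-0.659, -0.0, -0.752]]
ft_force: [-1.5, -0.8, -3.8]
grip_width: 0.0106
```

```bash
python3 - <<'E'
from plan import *
p=np.array(sense()['tool_pos'])
path=lin(p,[.555,.0,.17],2)+lin([.555,.0,.17],[.555,0,.035],6)+[[.555,0,.035]]*2
rows(path,Rz(.138)@LEAN,[.3,.7]+[1]*8)
E
```

```text
clock 9.8 tcp [0.5543 0.001  0.1693] f [-1.5 -0.8 -3.8] w 0.0106 j [ 0.27  0.22  1.84 -0.75  1.29  0.43] ang 3.8
slide [[-0.001, 0.0, 0.0], [-0.001, 0.001, 0.0], [0.014, 0.001, 0.017], [0.028, 0.001, 0.034], [0.043, 0.001, 0.051], [0.058, 0.001, 0.068], [0.073, 0.001, 0.085], [0.088, 0.001, 0.102], [0.088, 0.001, 0.102], [0.088, 0.001, 0.102]]
twist [[0.0, -0.02, 0.0], [0.001, -0.046, 0.001], [0.001, -0.066, 0.002], [0.001, -0.066, 0.002], [0.001, -0.066, 0.002], [0.001, -0.066, 0.002], [0.001, -0.066, 0.002], [0.001, -0.066, 0.002], [0.001, -0.066, 0.002], [0.001, -0.066, 0.002]]
```

>>> arm_command(slide=[[-0.001,0,0],[-0.001,0.001,0],[0.014,0.001,0.017],[0.028,0.001,0.034],[0.043,0.001,0.051],[0.058,0.001,0.068],[0.073,0.001,0.085],[0.088,0.001,0.102],[0.088,0.001,0.102],[0.088,0.001,0.102]], twist=[[0,-0.02,0],[0,-0.046,0.001],[0,-0.066,0.002],[0,-0.066,0.002],[0,-0.066,0.002],[0,-0.066,0.002],[0,-0.066,0.002],[0,-0.066,0.002],[0,-0.066,0.002],[0,-0.066,0.002]], fingers=[1,1,1,1,1,1,1,1,1,1])

```text
clock: 11.05
tool_pos: [0.5559, -0.0001, 0.0351]
orientation: [[-0.096, 0.99, 0.099], [0.7, 0.138, -0.7], [-0.707, 0.002, -0.707]]
ft_force: [-0.2, -0.2, -2.5]
grip_width: 0.0107
```

```bash
python3 look.py c6.png 65
```

```text
[ 5.55931194e-01 -9.04860910e-05  3.50607179e-02] 0.010715389374401148 [-0.22154119 -0.15286058 -2.53359148]
scene 228 208
top 293 177
```

View pics/c6.png

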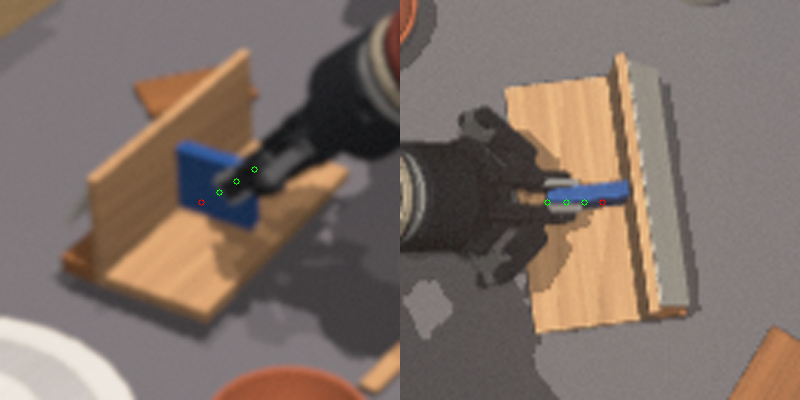

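The shelf is upright: rib at (215,185) in the scene view, back plate at right in the top view. I lower it gently.

>>> arm_command(slide=[[0.002,0,0.002],[0.004,0,0.004],[0.006,0,0.006],[0.008,0,0.008],[0.0095,0,0.0095],[0.0105,0,0.0105],[0.0105,0,0.0105],[0.0105,0,0.0105],[0.0105,0,0.0105],[0.0105,0,0.0105]], twist=[[0,0,0],[0,0,0],[0,0,0],[0,0,0],[0,0,0],[0,0,0],[0,0,0],[0,0,0],[0,0,0],[0,0,0]], fingers=[1,1,1,1,1,1,1,1,1,1])

```text
clock: 12.4
tool_pos: [0.5566, 0.0003, 0.021]
orientation: [[-0.095, 0.99, 0.1], [0.701, 0.138, -0.7], [-0.707, 0.003, -0.707]]
ft_force: [1.0, -0.3, -3.1]
grip_width: 0.0105
```

>>> arm_command(slide=[[0.001,0,0.001],[0.001,0,0.001],[0.002,0,0.002],[0.002,0,0.002],[0.0025,0,0.0025],[0.0025,0,0.0025],[0.0025,0,0.0025],[0.0025,0,0.0025],[0.0025,0,0.0025],[0.0025,0,0.0025]], twist=[[0,0,0],[0,0,0],[0,0,0],[0,0,0],[0,0,0],[0,0,0],[0,0,0],[0,0,0],[0,0,0],[0,0,0]], fingers=[1,1,1,1,1,1,1,1,1,1])

```text
clock: 13.65
tool_pos: [0.5573, 0.0001, 0.0191]
orientation: [[-0.094, 0.99, 0.101], [0.699, 0.138, -0.702], [-0.709, 0.004, -0.705]]
ft_force: [-0.8, 2.6, 6.0]
grip_width: 0.0108
```

>>> arm_command(slide=[[0,0,0],[0,0,0],[0,0,0],[0,0,0],[0,0,-0.01],[0,0,-0.03],[0,0,-0.06],[0,0,-0.1],[0,0,-0.14],[0,0,-0.18]], twist=[[0,0,0],[0,0,0],[0,0,0],[0,0,0],[0,0,0],[0,0,0],[0,0,0],[0,0,0],[0,0,0],[0,0,0]], fingers=[-0.3,-0.3,-0.3,-0.3,-0.3,-0.3,-0.3,-0.3,-0.3,-0.3])

```text
clock: 14.9
tool_pos: [0.539, 0.1285, 0.1483]
orientation: [[-0.094, 0.99, 0.103], [0.7, 0.139, -0.7], [-0.708, 0.006, -0.706]]
ft_force: [1.0, 0.7, -0.6]
grip_width: 0.0559
```

```bash
cat > m2.py <<'E'
from plan import *
V=[]
for n in('scene','top'):
    d=get_image(n); m=trace(n,'shelf')[0]; print(n,m['conf'],m['pixels'].sum()); V.append((d,m['pixels']))
    for th in('shelf','rib_grip','hook_tip'):
        r=spot_point(n,th); 
        if r: print(th,round(r[0]['conf'],2),toworld(d,r[0]['at']).round(4))
for vs in(V,V[:1],V[1:]): print(*fit(vs,SH,np.eye(3),[.55,-.055,.028]))
s=sense(); print(s['clock'],s['tool_pos'],s['ft_force'],s['grip_width'],s['joints'])
save(V[0][0],'s7.png'); save(V[1][0],'t7.png')
E
python3 m2.py
```

```text
scene 0.93 4176
shelf 0.74 [ 0.5638 -0.0534  0.0011]
rib_grip 0.84 [0.5534 0.0169 0.0435]
hook_tip 0.68 [ 0.5591 -0.0512  0.0337]
top 0.65 3949
shelf 0.71 [ 0.5655 -0.0554  0.0013]
rib_grip 0.75 [0.5627 0.0159 0.0409]
hook_tip 0.86 [ 0.5672 -0.0525  0.0366]
[ 0.56646209 -0.05372904  0.13927813] 0.12288649682038297
[ 0.5604676  -0.05623276  0.14133118] 0.034947478000604715
[ 0.56931948 -0.05208364  0.14248171] 0.0324571176475262
15.4 [0.53840352 0.12517574 0.14494646] [0.26363532 0.07584119 0.02814365] 0.05532144220986614 [ 0.50628202  0.3773396   1.72602153 -0.73230336  1.43172404  0.62601637]
```

```bash
python3 - <<'E'
from plan import *
p=np.array(sense()['tool_pos']); a=np.array([.555,.015,.19])
path=lin(p,a,6)+lin(a,[.555,.015,.08],4)
rows(path,Rz(.14)@DOWN,[.15,.32,.5,.67,.84,1,1,1,1,1])
E
```

```text
clock 15.4 tcp [0.5384 0.1252 0.1449] f [0.3 0.1 0. ] w 0.0553 j [ 0.51  0.38  1.73 -0.73  1.43  0.63] ang 45.2
slide [[-0.018, 0.0, 0.008], [-0.037, 0.0, 0.016], [-0.055, 0.001, 0.024], [-0.074, 0.001, 0.032], [-0.092, 0.001, 0.039], [-0.11, 0.001, 0.047], [-0.091, 0.001, 0.067], [-0.071, 0.001, 0.086], [-0.052, 0.001, 0.105], [-0.032, 0.001, 0.125]]
twist [[0.0, 0.118, -0.0], [0.0, 0.252, -0.001], [0.0, 0.394, -0.002], [0.001, 0.528, -0.002], [0.001, 0.662, -0.003], [0.001, 0.789, -0.003], [0.001, 0.789, -0.003], [0.001, 0.789, -0.003], [0.001, 0.789, -0.003], [0.001, 0.789, -0.003]]
```

>>> arm_command(slide=[[-0.018,0,0.008],[-0.037,0,0.016],[-0.055,0.001,0.024],[-0.074,0.001,0.032],[-0.092,0.001,0.039],[-0.11,0.001,0.047],[-0.091,0.001,0.067],[-0.071,0.001,0.086],[-0.052,0.001,0.105],[-0.032,0.001,0.125]], twist=[[0,0.118,0],[0,0.252,-0.001],[0,0.394,-0.002],[0,0.528,-0.002],[0.001,0.662,-0.003],[0.001,0.789,-0.003],[0.001,0.789,-0.003],[0.001,0.789,-0.003],[0.001,0.789,-0.003],[0.001,0.789,-0.003]], fingers=[-0.2,-0.2,-0.2,-0.2,-0.2,-0.2,-0.2,-0.2,-0.2,-0.2])

```text
clock: 16.65
tool_pos: [0.5541, 0.0144, 0.0781]
orientation: [[-0.138, 0.99, -0.001], [0.99, 0.138, 0.0], [0.0, -0.001, -1.0]]
ft_force: [0.9, -0.2, -0.1]
grip_width: 0.051
```

```bash
python3 -c "
from plan import *
rel((np.array([.555,.015,.02]),Rz(.14)@DOWN))"
```

```text
clock 16.65 tcp [0.5541 0.0144 0.0781] f [ 0.9 -0.2 -0.1] w 0.051 j [-0.1   0.21  1.87  0.    1.06 -0.24]
[0.0005, 0.001, 0.0581] [-0.0013, -0.0003, -0.0014] -> [0.555 0.015 0.02 ]
```

>>> arm_command(slide=[[0,0.001,0.015],[0,0.001,0.03],[0,0.001,0.045],[0,0.001,0.055],[0,0.001,0.055],[0,0.001,0.055],[0,0.001,0.055],[0,0.001,0.055],[0,0.001,0.055],[0,0.001,0.055]], twist=[[0,0,0],[0,0,0],[0,0,0],[0,0,0],[0,0,0],[0,0,0],[0,0,0],[0,0,0],[0,0,0],[0,0,0]], fingers=[-0.2,-0.2,-0.2,-0.2,-0.2,-0.2,-0.2,-0.2,-0.2,-0.2])

```text
clock: 17.9
tool_pos: [0.5551, 0.0145, 0.0232]
orientation: [[-0.138, 0.99, -0.001], [0.99, 0.138, 0.0], [0.0, -0.001, -1.0]]
ft_force: [-0.2, 0.1, -0.1]
grip_width: 0.051
```

```bash
python3 look.py c9.png 50
```

```text
[0.55509396 0.01452368 0.02324175] 0.051043282226289205 [-0.2272357   0.14129172 -0.11044871]
scene 248 230
top 301 193
```

View pics/c9.png

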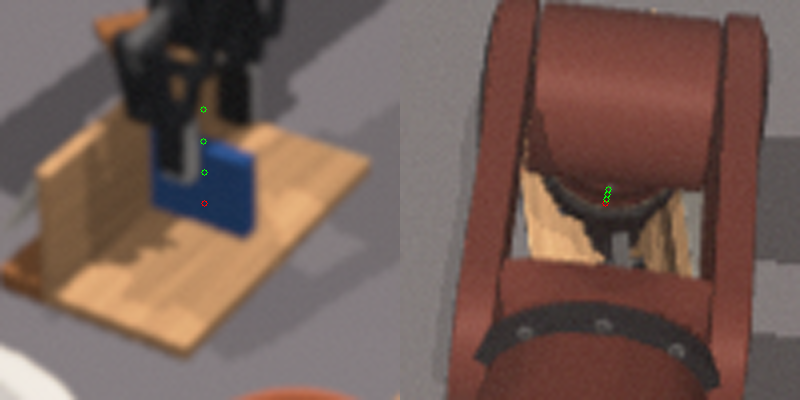

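The visible fingertips again sit about 27 mm above the reported TCP (drawn at (204,203); finger ends average about (209,152)), and they straddle the rib. I descend another 22 mm and grip.

>>> arm_command(slide=[[0,0,0.006],[0,0,0.012],[0,0,0.018],[0,0,0.022],[0,0,0.022],[0,0,0.022],[0,0,0.022],[0,0,0.022],[0,0,0.022],[0,0,0.022]], twist=[[0,0,0],[0,0,0],[0,0,0],[0,0,0],[0,0,0],[0,0,0],[0,0,0],[0,0,0],[0,0,0],[0,0,0]], fingers=[-0.2,-0.2,-0.2,-0.2,1,1,1,1,1,1])

```text
clock: 19.25
tool_pos: [0.5554, 0.0145, 0.0015]
orientation: [[-0.138, 0.99, -0.001], [0.99, 0.138, 0.0], [0.0, -0.001, -1.0]]
ft_force: [0.1, 0.7, 1.6]
grip_width: 0.0111
```

```bash
cat > b.py <<'E'
from plan import *
# shelf origin relative to tool, from grip: shelf t0,yaw at grip
p=np.array(sense()['tool_pos']); R=np.array(sense()['orientation'])
yaw=np.arctan2(R[1,1],R[0,1]); print('yaw',yaw)
g=np.array([0,.0693,p[2]])  # reported TCP in shelf frame (y from spot/fit)
B=np.array([.5563,-.301,0]); yb=.139
def shelf_to_tcp(y,z,tilt,x=0):
    """shelf hook tip at board (y,z), tilt rad -> TCP pose"""
    RB=Rz(yb)@Rx(tilt); tip=B+Rz(yb)@np.array([x,y,z]); o=tip-RB@np.array([0,.002,.035])
    return o+RB@g, RB@DOWN, o
if __name__=='__main__':
    P,RT,o=shelf_to_tcp(.05,.26,np.radians(15)); print(P,o)
    rows(lin(p,p+[0,0,.14],3)+lin(p+[0,0,.14],P,7),RT,[0,0,0,.15,.3,.5,.7,.85,1,1])
E
python3 b.py
```

```text
yaw 0.13856220316662526
[ 0.53916243 -0.17850323  0.24501333] [ 0.54838492 -0.24442417  0.22567496]
clock 19.25 tcp [0.5554 0.0145 0.0015] f [0.1 0.7 1.6] w 0.0111 j [-0.1   0.33  1.9   0.    0.92 -0.24] ang 15.0
slide [[0.0, -0.0, -0.047], [0.0, -0.0, -0.093], [0.0, -0.0, -0.14], [-0.027, -0.006, -0.155], [-0.054, -0.012, -0.17], [-0.081, -0.018, -0.184], [-0.108, -0.025, -0.199], [-0.135, -0.031, -0.214], [-0.162, -0.037, -0.229], [-0.189, -0.043, -0.244]]
twist [[-0.0, 0.0, -0.0], [-0.0, 0.0, -0.0], [-0.0, 0.0, -0.0], [-0.0, 0.039, -0.0], [-0.0, 0.078, -0.0], [-0.0, 0.131, -0.0], [-0.0, 0.183, -0.0], [-0.0, 0.222, -0.0], [-0.0, 0.262, -0.001], [-0.0, 0.262, -0.001]]
```

>>> arm_command(slide=[[0,0,-0.03],[0,0,-0.08],[0,0,-0.13],[-0.027,-0.006,-0.155],[-0.054,-0.012,-0.17],[-0.081,-0.018,-0.184],[-0.108,-0.025,-0.199],[-0.135,-0.031,-0.214],[-0.162,-0.037,-0.229],[-0.189,-0.043,-0.244]], twist=[[0,0,0],[0,0,0],[0,0,0],[0,0.039,0],[0,0.078,0],[0,0.131,0],[0,0.183,0],[0,0.222,0],[0,0.262,-0.001],[0,0.262,-0.001]], fingers=[1,1,1,1,1,1,1,1,1,1])

```text
clock: 20.5
tool_pos: [0.5377, -0.1799, 0.2438]
orientation: [[-0.132, 0.99, -0.039], [0.956, 0.138, 0.258], [0.261, -0.003, -0.965]]
ft_force: [0.5, 0.2, -3.0]
grip_width: 0.0112
```

```bash
cat > m3.py <<'E'
from plan import *
import sys
s=sense(); R=np.array(s['orientation']); p=np.array(s['tool_pos']); print(s['clock'],p.round(4),np.round(s['ft_force'],1),s['grip_width'])
RS0=R@DOWN.T; g=np.array([0,.0693,.0015]); o0=p-RS0@g; print('pred o',o0.round(4),'tip',(o0+RS0@[0,.002,.035]).round(4),'tilt',np.degrees(np.arccos(RS0[2,2])))
for n in('scene','top'):
    d=get_image(n)
    for th in('shelf','hook_tip','rib_grip','board','cleat_edge'):
        r=spot_point(n,th)
        if r: print(n,th,round(r[0]['conf'],2),toworld(d,r[0]['at']).round(4))
    tr=trace(n,'shelf')
    if n=='scene':
        def edges(P,R,t,col,c,x,y,z):
            for i in range(len(P)):
                for j in range(i):
                    if np.sum(np.abs(P[i]-P[j])>1e-6)==1:
                        a,b=[(proj(d,t+R@P[k])-[x,y]+.5)*z for k in(i,j)]; cv2.line(c,tuple(int(q) for q in a),tuple(int(q) for q in b),col,1,cv2.LINE_AA)
        x,y,w,h,z=100,110,200,180,3.0
        c=cv2.resize(d['img'][y:y+h,x:x+w,::-1],None,fx=z,fy=z,interpolation=cv2.INTER_CUBIC)
        for P in SH[:3]: edges(P,RS0,o0,(0,255,0),c,x,y,z)
        edges(BO[0],Rz(.139),np.array([.5563,-.301,0]),(0,255,255),c,x,y,z)
        edges(box(-160,160,21,21.01,200,200.01),Rz(.139),np.array([.5563,-.301,0]),(255,0,255),c,x,y,z)
        cv2.imwrite('pics/'+sys.argv[1],c)
E
python3 m3.py c10.png
```

```text
20.5 [ 0.5377 -0.1799  0.2438] [ 0.5  0.2 -3. ] 0.01122610615529592
pred o [ 0.5468 -0.2457  0.2243] tip [ 0.5479 -0.2529  0.2586] tilt 15.13193928349619
scene shelf 0.89 [ 0.5469 -0.2483  0.2235]
scene hook_tip 0.62 [ 0.5442 -0.2511  0.2575]
scene board 0.86 [ 0.5542 -0.3026  0.0019]
scene cleat_edge 0.59 [ 0.552  -0.2807  0.2014]
top shelf 0.97 [ 0.5499 -0.2434  0.2242]
top rib_grip 0.63 [ 0.5467 -0.1834  0.2854]
top board 0.58 [ 0.5507 -0.2453  0.224 ]
top cleat_edge 0.65 [0.4611 0.3233 0.004 ]
```

View pics/c10.png

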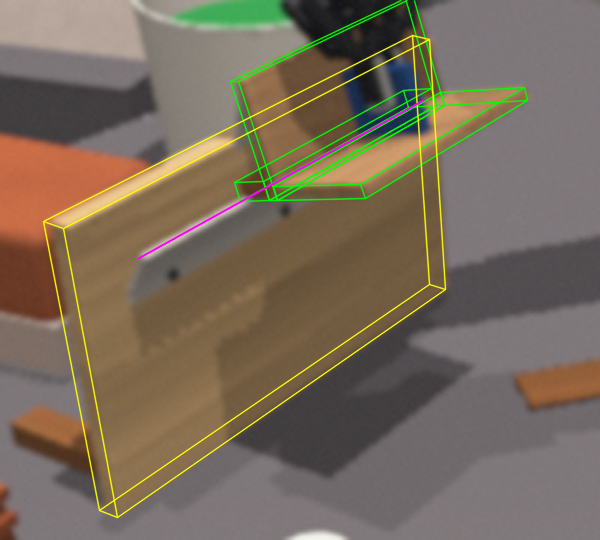

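The overlay shows the model shelf (green), board (yellow) and cleat edge (magenta, (140,258)→) all lying on the image within about 2 mm. I work out the hooking corridor: cross the lip with the tip at board y 14, z 204, then go down and in.

```bash
cat > c.py <<'E'
from plan import *
import sys,json
g=np.array([0,.0693,.0015]); B=np.array([.5563,-.3005,0]); yb=.139
def pose(y,z,deg):
    RB=Rz(yb)@Rx(np.radians(deg)); o=B+Rz(yb)@np.array([0,y,z])/1e3-RB@np.array([0,.002,.035]); return o+RB@g, RB@DOWN
def path(kn):
    s=sense(); p0=np.array(s['tool_pos']); R0=np.array(s['orientation'])
    RS=R0@DOWN.T; o=p0-RS@g; t=Rz(yb).T@(o+RS@[0,.002,.035]-B)*1e3
    print('clock',round(s['clock'],2),'f',np.round(s['ft_force'],1),'tip board mm',t.round(1),'tilt',np.degrees(np.arctan2(RS[2,1],RS[2,2])).round(2))
    S,W=[],[]
    for k in kn:
        p,R=pose(*k); S.append((R0.T@(p-p0)).round(4).tolist()); W.append(Ro.from_matrix(R0.T@R).as_rotvec().round(3).tolist())
    print(S);print(W)
if __name__=='__main__': path(json.loads(sys.argv[1]))
E
python3 c.py "[[47,247,15],[44,235,15],[40,220,15],[35,208,15],[30,204,15],[25,204,15],[20,204,15],[16,204,15],[14,204,15],[14,204,15]]"
```

```text
clock 21.2 f [ 0.4  0.3 -3.3] tip board mm [-1.000e-01  4.980e+01  2.603e+02] tilt 15.02
[[-0.0061, 0.0002, 0.0121], [-0.0122, 0.0002, 0.023], [-0.0199, 0.0002, 0.0364], [-0.0278, 0.0002, 0.0467], [-0.0337, 0.0002, 0.0493], [-0.0385, 0.0002, 0.048], [-0.0434, 0.0002, 0.0467], [-0.0472, 0.0002, 0.0456], [-0.0492, 0.0001, 0.0451], [-0.0492, 0.0001, 0.0451]]
[[-0.001, -0.0, 0.001], [-0.001, -0.0, 0.001], [-0.001, -0.0, 0.001], [-0.001, -0.0, 0.001], [-0.001, -0.0, 0.001], [-0.001, -0.0, 0.001], [-0.001, -0.0, 0.001], [-0.001, -0.0, 0.001], [-0.001, -0.0, 0.001], [-0.001, -0.0, 0.001]]
```

>>> arm_command(slide=[[-0.006,0,0.012],[-0.012,0,0.023],[-0.02,0,0.0365],[-0.028,0,0.0465],[-0.0335,0,0.0493],[-0.0385,0,0.048],[-0.0435,0,0.0467],[-0.047,0,0.0456],[-0.0492,0,0.0451],[-0.0492,0,0.0451]], twist=[[0,0,0],[0,0,0],[0,0,0],[0,0,0],[0,0,0],[0,0,0],[0,0,0],[0,0,0],[0,0,0],[0,0,0]], fingers=[1,1,1,1,1,1,1,1,1,1])

```text
clock: 22.45
tool_pos: [0.5441, -0.2139, 0.1892]
orientation: [[-0.135, 0.99, -0.036], [0.956, 0.14, 0.257], [0.259, -0.0, -0.966]]
ft_force: [-0.4, -0.3, -2.8]
grip_width: 0.0112
```

```bash
python3 c.py "[[13.5,202.5,15],[12.5,200.5,15],[12,198.5,15],[11,196.5,15],[10.5,194.5,15],[9.5,192.5,15],[9,190.5,15],[8.5,189,15],[8,188,15],[8,188,15]]"
```

```text
clock 22.45 f [-0.4 -0.3 -2.8] tip board mm [ -0.   13.8 204.1] tilt 15.02
[[-0.0007, 0.0001, 0.0015], [-0.0022, 0.0001, 0.0032], [-0.0032, 0.0001, 0.005], [-0.0047, 0.0001, 0.0067], [-0.0057, 0.0001, 0.0085], [-0.0072, 0.0001, 0.0102], [-0.0082, 0.0001, 0.012], [-0.0091, 0.0001, 0.0133], [-0.0098, 0.0001, 0.0141], [-0.0098, 0.0001, 0.0141]]
[[-0.001, -0.0, 0.001], [-0.001, -0.0, 0.001], [-0.001, -0.0, 0.001], [-0.001, -0.0, 0.001], [-0.001, -0.0, 0.001], [-0.001, -0.0, 0.001], [-0.001, -0.0, 0.001], [-0.001, -0.0, 0.001], [-0.001, -0.0, 0.001], [-0.001, -0.0, 0.001]]
```

No contact force yet; continuing down.

>>> arm_command(slide=[[-0.0007,0,0.0015],[-0.0022,0,0.0032],[-0.0032,0,0.005],[-0.0047,0,0.0067],[-0.0057,0,0.0085],[-0.0072,0,0.0102],[-0.0082,0,0.012],[-0.0091,0,0.0133],[-0.0098,0,0.0141],[-0.0098,0,0.0141]], twist=[[0,0,0],[0,0,0],[0,0,0],[0,0,0],[0,0,0],[0,0,0],[0,0,0],[0,0,0],[0,0,0],[0,0,0]], fingers=[1,1,1,1,1,1,1,1,1,1])

```text
clock: 23.7
tool_pos: [0.5449, -0.2196, 0.173]
orientation: [[-0.135, 0.99, -0.037], [0.956, 0.14, 0.257], [0.259, -0.0, -0.966]]
ft_force: [0.2, -0.4, -2.7]
grip_width: 0.0108
```

```bash
python3 c.py "[[7.5,187,13.5],[7.2,186,12],[7,185,10.5],[6.5,184,9],[6,183,7.5],[5.5,182,6],[5,181,4.5],[4.5,180,3],[4,179,1.5],[3.5,179,0.5]]"
```

```text
clock 23.7 f [ 0.2 -0.4 -2.7] tip board mm [-1.000e-01  8.000e+00  1.879e+02] tilt 15.03
[[-0.0016, 0.0001, 0.0025], [-0.0031, 0.0001, 0.0051], [-0.0046, 0.0001, 0.0077], [-0.0063, 0.0001, 0.0102], [-0.0082, 0.0001, 0.0127], [-0.01, 0.0001, 0.0152], [-0.0119, 0.0001, 0.0176], [-0.0139, 0.0001, 0.02], [-0.0159, 0.0001, 0.0223], [-0.0172, 0.0001, 0.0232]]
[[-0.001, -0.027, 0.001], [-0.001, -0.053, 0.001], [-0.001, -0.079, 0.001], [-0.001, -0.105, 0.001], [-0.001, -0.131, 0.001], [-0.001, -0.158, 0.001], [-0.001, -0.184, 0.001], [-0.001, -0.21, 0.001], [-0.001, -0.236, 0.001], [-0.001, -0.254, 0.001]]
```

Still free, with the hook behind the cleat. Next I turn it plumb while lowering.

>>> arm_command(slide=[[-0.0016,0,0.0025],[-0.0031,0,0.0051],[-0.0046,0,0.0077],[-0.0063,0,0.0102],[-0.0082,0,0.0127],[-0.01,0,0.0152],[-0.0119,0,0.0176],[-0.0139,0,0.02],[-0.0159,0,0.0223],[-0.0172,0,0.0232]], twist=[[0,-0.027,0],[0,-0.053,0],[0,-0.079,0],[0,-0.105,0],[0,-0.131,0],[0,-0.158,0],[0,-0.184,0],[0,-0.21,0],[0,-0.236,0],[0,-0.254,0]], fingers=[1,1,1,1,1,1,1,1,1,1])

```text
clock: 24.95
tool_pos: [0.5462, -0.2291, 0.1469]
orientation: [[-0.139, 0.99, -0.002], [0.99, 0.139, 0.009], [0.009, -0.001, -1.0]]
ft_force: [-2.1, 5.7, 3.2]
grip_width: 0.0111
```

```bash
python3 c.py "[[3,178,0],[2.7,177,0],[2.5,176,0],[2.5,175,0],[2.5,175,0]]"
```

```text
clock 24.95 f [-2.1  5.7  3.2] tip board mm [-1.000e-01  4.500e+00  1.797e+02] tilt 0.54
[[-0.0018, 0.0002, 0.0024], [-0.0021, 0.0002, 0.0034], [-0.0023, 0.0002, 0.0044], [-0.0024, 0.0002, 0.0054], [-0.0024, 0.0002, 0.0054]]
[[-0.001, -0.009, 0.0], [-0.001, -0.009, 0.0], [-0.001, -0.009, 0.0], [-0.001, -0.009, 0.0], [-0.001, -0.009, 0.0]]
```

>>> arm_command(slide=[[-0.0003,0,0.0007],[-0.0006,0,0.0014],[-0.0009,0,0.002],[-0.001,0,0.0026],[-0.0012,0,0.003],[-0.0012,0,0.003],[-0.0012,0,0.003],[-0.0012,0,0.003],[-0.0012,0,0.003],[-0.0012,0,0.003]], twist=[[0,-0.003,0],[0,-0.006,0],[0,-0.009,0],[0,-0.009,0],[0,-0.009,0],[0,-0.009,0],[0,-0.009,0],[0,-0.009,0],[0,-0.009,0],[0,-0.009,0]], fingers=[1,1,1,1,1,1,1,1,1,1])

```text
clock: 26.2
tool_pos: [0.5462, -0.229, 0.1466]
orientation: [[-0.139, 0.99, -0.001], [0.99, 0.139, 0.003], [0.003, -0.001, -1.0]]
ft_force: [-8.1, 7.1, 11.8]
grip_width: 0.0112
```

```bash
python3 c.py "[[2.5,175,0]]"
```

```text
clock 26.2 f [-8.1  7.1 11.8] tip board mm [ -0.    4.8 179.9] tilt 0.18
[[-0.0024, 0.0001, 0.0051]]
[[-0.001, -0.003, 0.0]]
```

It is touching the cleat and the face at origin height of about 145 mm, as the task's wedging note expects. I release and back up, then check.

>>> arm_command(slide=[[0,0,0],[0,0,0],[0,0,0],[0,0,0],[0,0,-0.01],[0,0,-0.025],[0,0,-0.045],[0,0,-0.065],[0,0,-0.08],[0,0,-0.08]], twist=[[0,0,0],[0,0,0],[0,0,0],[0,0,0],[0,0,0],[0,0,0],[0,0,0],[0,0,0],[0,0,0],[0,0,0]], fingers=[-0.2,-0.2,-0.2,-0.2,-0.2,-0.2,-0.2,-0.2,-0.2,-0.2])

```text
clock: 27.45
tool_pos: [0.5476, -0.2299, 0.2292]
orientation: [[-0.139, 0.99, 0.002], [0.99, 0.139, 0.001], [0.0, 0.003, -1.0]]
ft_force: [-0.2, -0.4, -0.3]
grip_width: 0.0514
```

```bash
cat > m4.py <<'E'
from plan import *
import sys
s=sense(); print(s['clock'],np.round(s['tool_pos'],4),np.round(s['ft_force'],1))
B=np.array([.5563,-.3005,0]); RB=Rz(.139)
for n in('scene','top'):
    d=get_image(n); tr=trace(n,'shelf')
    for th in('shelf','hook_tip','board','cleat_edge'):
        r=spot_point(n,th)
        if r: w=toworld(d,r[0]['at']); print(n,th,round(r[0]['conf'],2),w.round(4),'board',(RB.T@(w-B)*1e3).round(1))
    if n=='scene':
        m=tr[0]['pixels']; 
        # fit y,z,tilt in board frame on scene alone with x free
        def c(q):
            R=RB@Rx(q[3]*5); r=render(d,SH,R,B+RB@np.array(q[:3])); return np.abs(cv2.GaussianBlur(r,(0,0),1)-cv2.GaussianBlur(m.astype(float),(0,0),1)).sum()/m.sum()
        x0=np.array([0,.001,.142,0]); r=minimize(c,x0,method='Nelder-Mead',options=dict(initial_simplex=x0+np.vstack([np.zeros(4),np.eye(4)*.01]),xatol=1e-4,fatol=1e-4))
        print('fit',(r.x[:3]*1e3).round(1),'tilt',np.degrees(r.x[3]*5).round(1),r.fun)
        save(d,sys.argv[1],(100,90,300,270),3)
E
python3 m4.py c11.png
```

```text
27.45 [ 0.5476 -0.2299  0.2292] [-0.2 -0.4 -0.3]
scene shelf 0.62 [ 0.5551 -0.3006  0.1418] board [-1.200e+00  1.000e-01  1.418e+02]
scene hook_tip 0.82 [ 0.5509 -0.2961  0.1779] board [ -4.8   5.1 177.9]
scene board 0.57 [ 5.577e-01 -3.042e-01 -4.000e-04] board [ 0.9 -3.8 -0.4]
scene cleat_edge 0.81 [ 0.549  -0.2802  0.2015] board [ -4.4  21.1 201.5]
fit [ -5.7   3.3 140.8] tilt 3.6 0.06406822683015068
top cleat_edge 0.59 [ 0.557  -0.2818  0.1987] board [  3.2  18.5 198.7]
```

View pics/c11.png

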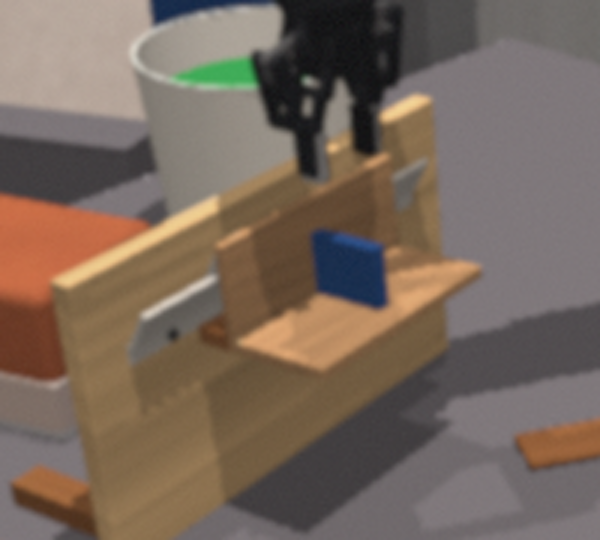

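The shelf is on the cleat (hook behind it, back plate parallel to the board, deck level). Now the light push down on the rib top with shut fingers.

>>> arm_command(slide=[[-0.002,0,0],[-0.004,0,0],[-0.006,0,0],[-0.009,0,0],[-0.009,0,0.01],[-0.009,0,0.02],[-0.009,0,0.03],[-0.009,0,0.038],[-0.009,0,0.044],[-0.009,0,0.047]], twist=[[0,0,0],[0,0,0],[0,0,0],[0,0,0],[0,0,0],[0,0,0],[0,0,0],[0,0,0],[0,0,0],[0,0,0]], fingers=[1,1,1,1,1,1,1,1,1,1])

```text
clock: 29.3
tool_pos: [0.5473, -0.2379, 0.1788]
orientation: [[-0.139, 0.99, -0.002], [0.99, 0.139, 0.003], [0.004, -0.002, -1.0]]
ft_force: [-0.5, 0.2, -0.1]
grip_width: 0.0003
```

>>> arm_command(slide=[[0,0,0.001],[0,0,0.002],[0,0,0.003],[0,0,0.004],[0,0,0.005],[0,0,0.006],[0,0,0.006],[0,0,0.006],[0,0,0.006],[0,0,0.006]], twist=[[0,0,0],[0,0,0],[0,0,0],[0,0,0],[0,0,0],[0,0,0],[0,0,0],[0,0,0],[0,0,0],[0,0,0]], fingers=[1,1,1,1,1,1,1,1,1,1])

```text
clock: 30.55
tool_pos: [0.5475, -0.2379, 0.1752]
orientation: [[-0.139, 0.99, -0.002], [0.99, 0.139, 0.003], [0.003, -0.001, -1.0]]
ft_force: [-3.0, 1.7, 7.7]
grip_width: -0.0002
```

>>> arm_command(slide=[[0,0,0.002],[0,0,0.003],[0,0,0.004],[0,0,0.005],[0,0,0.006],[0,0,0.006],[0,0,0.006],[0,0,0.006],[0,0,0.006],[0,0,0.006]], twist=[[0,0,0],[0,0,0],[0,0,0],[0,0,0],[0,0,0],[0,0,0],[0,0,0],[0,0,0],[0,0,0],[0,0,0]], fingers=[1,1,1,1,1,1,1,1,1,1])

```text
clock: 31.8
tool_pos: [0.5476, -0.2378, 0.175]
orientation: [[-0.139, 0.99, -0.001], [0.99, 0.139, 0.003], [0.003, -0.001, -1.0]]
ft_force: [-8.4, 5.5, 20.6]
grip_width: -0.0001
```

The shelf resists 20 N without moving further, so it is seated. I retreat up and toward the vase, then re-measure the shelf and vase.

```bash
python3 - <<'E'
from plan import *
p=np.array(sense()['tool_pos']); a=p+[0,.0,.15]
rows(lin(p,a,3)+lin(a,[.5,.1,.30],7),Rz(0.3)@DOWN,[0,0,0,.3,.6,1,1,1,1,1])
E
```

```text
clock 31.8 tcp [ 0.5476 -0.2378  0.175 ] f [-8.4  5.5 20.6] w -0.0001 j [-0.53  0.18  1.7   0.    1.26 -0.67] ang 9.2
slide [[0.0, -0.0, -0.05], [0.0, -0.0, -0.1], [0.0, -0.0, -0.15], [0.049, -0.0, -0.146], [0.098, -0.0, -0.143], [0.147, -0.0, -0.139], [0.195, -0.0, -0.135], [0.244, -0.0, -0.131], [0.293, -0.0, -0.128], [0.342, -0.0, -0.124]]
twist [[-0.0, -0.0, -0.0], [-0.0, -0.0, -0.0], [-0.0, -0.0, -0.0], [-0.0, -0.001, -0.048], [-0.0, -0.002, -0.096], [-0.001, -0.003, -0.16], [-0.001, -0.003, -0.16], [-0.001, -0.003, -0.16], [-0.001, -0.003, -0.16], [-0.001, -0.003, -0.16]]
```

>>> arm_command(slide=[[0,0,-0.02],[0,0,-0.07],[0,0,-0.13],[0.049,0,-0.15],[0.098,0,-0.15],[0.147,0,-0.14],[0.195,0,-0.135],[0.244,0,-0.131],[0.293,0,-0.128],[0.342,0,-0.124]], twist=[[0,0,0],[0,0,0],[0,0,0],[0,-0.001,-0.048],[0,-0.002,-0.096],[0,-0.003,-0.16],[0,-0.003,-0.16],[0,-0.003,-0.16],[0,-0.003,-0.16],[0,-0.003,-0.16]], fingers=[1,1,1,1,-1,-1,-1,-1,-1,-1])

```text
clock: 33.05
tool_pos: [0.4998, 0.102, 0.2999]
orientation: [[-0.295, 0.955, 0.0], [0.955, 0.295, -0.0], [-0.0, 0.0, -1.0]]
ft_force: [0.1, -0.1, 0.4]
grip_width: 0.0854
```

```bash
cat > m5.py <<'E'
from plan import *
s=sense(); print(s['clock'],np.round(s['tool_pos'],4),np.round(s['joints'],2))
B=np.array([.5563,-.3005,0]); RB=Rz(.139); V=[]
for n in('scene','top'):
    d=get_image(n); tr=trace(n,'shelf')
    if tr: V.append((d,tr[0]['pixels'])); print(n,tr[0]['conf'],tr[0]['pixels'].sum())
    for th in('shelf','hook_tip','rib_grip','bay','cleat_edge','vase','card'):
        for r in spot_point(n,th)[:1+2*(th=='vase')]:
            w=toworld(d,r['at']); print(n,th,round(r['conf'],2),w.round(4),'board',(RB.T@(w-B)*1e3).round(1))
for vs in(V,V[:1],V[1:]):
    def c(q):
        s=0
        for d,m in vs:
            r=render(d,SH,RB@Rx(q[3]*5),B+RB@np.array(q[:3])); s+=np.abs(cv2.GaussianBlur(r,(0,0),1)-cv2.GaussianBlur(m.astype(float),(0,0),1)).sum()/m.sum()
        return s
    x0=np.array([0,.001,.141,0]); r=minimize(c,x0,method='Nelder-Mead',options=dict(initial_simplex=x0+np.vstack([np.zeros(4),np.eye(4)*.01]),xatol=1e-4,fatol=1e-4))
    print('fit',(r.x[:3]*1e3).round(1),'tilt',np.degrees(r.x[3]*5).round(1),r.fun.round(3), 'cost home',c([0,.001,.140,0]),c([-.004,.001,.140,0]))
E
python3 m5.py
```

```text
33.05 [0.4998 0.102  0.2999] [ 0.06 -0.1   1.76 -0.    1.48 -0.24]
scene 0.8 3838
scene shelf 0.89 [ 0.5555 -0.2988  0.1424] board [ -0.5   1.8 142.4]
scene hook_tip 0.8 [ 0.5504 -0.2965  0.1797] board [ -5.3   4.8 179.7]
scene rib_grip 0.9 [ 0.5431 -0.2271  0.1904] board [ -2.9  74.6 190.4]
scene bay 0.71 [ 0.5935 -0.2178  0.1579] board [ 48.3  76.7 157.9]
scene cleat_edge 0.73 [ 0.5496 -0.2819  0.1996] board [ -4.1  19.4 199.6]
scene vase 0.93 [0.4593 0.3228 0.0053] board [ -9.7 630.7   5.3]
scene vase 0.92 [ 0.4336  0.4448 -0.0017] board [-18.2 755.1  -1.7]
scene vase 0.86 [0.3304 0.3546 0.0033] board [-133.   680.1    3.3]
scene card 0.88 [0.453  0.3188 0.0016] board [-16.5 627.6   1.6]
top 0.89 5476
top shelf 0.84 [ 0.558  -0.2966  0.1431] board [  2.2   3.6 143.1]
top hook_tip 0.75 [ 0.56   -0.2948  0.1793] board [  4.5   5.2 179.3]
top rib_grip 0.58 [ 0.5547 -0.2254  0.1888] board [  8.8  74.6 188.8]
top bay 0.67 [ 0.5997 -0.2165  0.1559] board [ 54.6  77.2 155.9]
top cleat_edge 0.63 [ 0.5589 -0.2798  0.199 ] board [  5.5  20.1 199. ]
top vase 0.88 [0.4327 0.4501 0.001 ] board [-18.4 760.5   1. ]
top vase 0.72 [ 0.3322  0.352  -0.0009] board [-131.6  677.3   -0.9]
top vase 0.63 [0.4595 0.3218 0.0021] board [ -9.7 629.7   2.1]
top card 0.78 [ 0.4577  0.3187 -0.0023] board [-11.9 626.9  -2.3]
fit [  3.2   5.5 149.2] tilt -0.1 0.073 cost home 0.23130759389233246 0.24546342614586036
fit [ -2.5   2.1 144.4] tilt 1.3 0.032 cost home 0.15864469529682435 0.1325404845042179
fit [  4.6   2.1 135.9] tilt 1.0 0.014 cost home 0.07266289859550813 0.11292294164164245
```

```bash
cat > m6.py <<'E'
from plan import *
import pickle
bias={'scene':np.array([-.0037,-.0017,0]),'top':np.array([.0040,.0017,0])}
B=np.array([.5563,-.3008,0]); RB=Rz(.139); V=[]
if __name__=='__main__':
    for n in('scene','top'):
        d=get_image(n); V.append((d,trace(n,'shelf')[0]['pixels'],bias[n],trace(n,'board')[0]['pixels']))
    pickle.dump(V,open('V6.pkl','wb')); print(sense()['clock'])
    for d,m,b,mb in V: print('board',fit([(d,mb|m)],BO+[],np.eye(3),[.556,-.301,.028])[0])
    for vs in(V,V[:1],V[1:]):
        def c(q):
            s=0
            for d,m,b,_ in vs:
                r=render(d,SH,RB@Rx(q[3]*5)@Rz(q[4]*5),B+b+RB@np.array(q[:3])); s+=np.abs(cv2.GaussianBlur(r,(0,0),1)-cv2.GaussianBlur(m.astype(float),(0,0),1)).sum()/m.sum()
            return s
        x0=np.array([0,.001,.141,0,0]); r=minimize(c,x0,method='Nelder-Mead',options=dict(initial_simplex=x0+np.vstack([np.zeros(5),np.eye(5)*.01]),xatol=1e-4,fatol=1e-4,maxiter=600))
        print('fit',(r.x[:3]*1e3).round(1),'tilt,yaw',np.degrees(r.x[3:]*5).round(1),r.fun.round(3),'home',round(c([0,.0005,.140,0,0]),3),'high',round(c([0,.003,.145,0,0]),3))
E
python3 m6.py
```

```text
Traceback (most recent call last):
  File "m6.py", line 7, in <module>
    d=get_image(n); V.append((d,trace(n,'shelf')[0]['pixels'],bias[n],trace(n,'board')[0]['pixels']))
                                ~~~~~~~~~~~~~~~~^^^
IndexError: list index out of range
```

```bash
sed -i "s/^V=\[\]//; s/trace(n,'shelf')\[0\]\['pixels'\],bias\[n\],trace(n,'board')\[0\]\['pixels'\]/tr(n,'shelf'),bias[n],tr(n,'board')/" m6.py
sed -i "3i def tr(n,t):\n    for _ in range(4):\n        r=trace(n,t)\n        if r: return r[0]['pixels']\n        get_image(n)" m6.py; python3 m6.py
```

```text
34.35
board [ 0.55276129 -0.30319934  0.13979901]
board [ 0.5591561  -0.29755719  0.13701361]
fit [  0.    2.9 144.6] tilt,yaw [ 0.6 -0.2] 0.08 home 0.16 high 0.084
fit [ -2.6   1.5 144. ] tilt,yaw [0.8 0.8] 0.048 home 0.13 high 0.061
fit [  0.3   1.8 139. ] tilt,yaw [ 0.6 -0.1] 0.017 home 0.029 high 0.022
```

The bias-corrected fit gives origin (0, 2.9, 144.6) mm with tilt 0.6°. That is within limits but about 4 mm short of home: the foot is probably sitting on the 3 mm strip. I'll push once more, this time over the back plate where the wedge is loaded directly.

```bash
python3 - <<'E'
from plan import *
p=np.array(sense()['tool_pos']); a=np.array([.5516,-.2671,.29])
rows(lin(p,a,7)+lin(a,a-[0,0,.06],3),Rz(0.139)@DOWN,[.3,.6,1,1,1,1,1,1,1,1])
E
```

```text
clock 34.35 tcp [0.5001 0.1005 0.3   ] f [ 0.7 -0.1 -0.6] w 0.0855 j [ 0.06 -0.1   1.76 -0.    1.48 -0.24] ang 9.2
slide [[-0.052, -0.008, 0.001], [-0.105, -0.017, 0.003], [-0.157, -0.025, 0.004], [-0.209, -0.034, 0.006], [-0.262, -0.042, 0.007], [-0.314, -0.051, 0.009], [-0.366, -0.059, 0.01], [-0.366, -0.059, 0.03], [-0.366, -0.059, 0.05], [-0.366, -0.059, 0.07]]
twist [[-0.0, 0.0, 0.048], [-0.0, 0.0, 0.097], [-0.001, 0.0, 0.161], [-0.001, 0.0, 0.161], [-0.001, 0.0, 0.161], [-0.001, 0.0, 0.161], [-0.001, 0.0, 0.161], [-0.001, 0.0, 0.161], [-0.001, 0.0, 0.161], [-0.001, 0.0, 0.161]]
```

>>> arm_command(slide=[[-0.052,-0.008,0],[-0.105,-0.017,0],[-0.157,-0.025,0],[-0.209,-0.034,0],[-0.262,-0.042,0],[-0.314,-0.051,0],[-0.366,-0.059,0.01],[-0.366,-0.059,0.04],[-0.366,-0.059,0.07],[-0.366,-0.059,0.085]], twist=[[0,0,0.048],[0,0,0.097],[0,0,0.161],[0,0,0.161],[0,0,0.161],[0,0,0.161],[0,0,0.161],[0,0,0.161],[0,0,0.161],[0,0,0.161]], fingers=[1,1,1,1,1,1,1,1,1,1])

```text
clock: 35.6
tool_pos: [0.5507, -0.2661, 0.2125]
orientation: [[-0.138, 0.99, -0.004], [0.99, 0.138, 0.002], [0.002, -0.003, -1.0]]
ft_force: [-0.1, 0.7, -0.9]
grip_width: -0.0003
```

>>> arm_command(slide=[[0,0,0.004],[0,0,0.007],[0,0,0.01],[0,0,0.012],[0,0,0.014],[0,0,0.016],[0,0,0.018],[0,0,0.019],[0,0,0.019],[0,0,0.019]], twist=[[0,0,0],[0,0,0],[0,0,0],[0,0,0],[0,0,0],[0,0,0],[0,0,0],[0,0,0],[0,0,0],[0,0,0]], fingers=[1,1,1,1,1,1,1,1,1,1])

```text
clock: 36.85
tool_pos: [0.5523, -0.2678, 0.1992]
orientation: [[-0.138, 0.99, 0.001], [0.99, 0.138, -0.003], [-0.003, 0.001, -1.0]]
ft_force: [-3.5, 1.1, 14.1]
grip_width: 0.0002
```

>>> arm_command(slide=[[0,0,0.006],[0,0,0.008],[0,0,0.009],[0,0,0.01],[0,0,0.01],[0,0,0.01],[0,0,0.01],[0,0,0.01],[0,0,0.01],[0,0,0.01]], twist=[[0,0,0],[0,0,0],[0,0,0],[0,0,0],[0,0,0],[0,0,0],[0,0,0],[0,0,0],[0,0,0],[0,0,0]], fingers=[1,1,1,1,1,1,1,1,1,1])

```text
clock: 38.1
tool_pos: [0.5536, -0.2687, 0.1943]
orientation: [[-0.138, 0.99, 0.005], [0.99, 0.138, -0.005], [-0.006, 0.004, -1.0]]
ft_force: [-4.9, 1.8, 15.9]
grip_width: 0.0002
```

It slid down 5 mm at about 15 N (TCP 0.199→0.194), so it is now home at about 140 mm. Next, the vase.

```bash
python3 - <<'E'
from plan import *
p=np.array(sense()['tool_pos']); a=p+[0,.03,.11]
rows(lin(p,a,2)+lin(a,[.475,.24,.25],8),Rz(0.3)@DOWN,[0,0,.3,.6,1,1,1,1,1,1])
E
```

```text
clock 38.1 tcp [ 0.5536 -0.2687  0.1943] f [-4.9  1.8 15.9] w 0.0002 j [-0.56  0.2   1.65 -0.    1.29 -0.7 ] ang 9.2
slide [[0.015, 0.002, -0.055], [0.029, 0.005, -0.11], [0.09, 0.003, -0.104], [0.15, 0.002, -0.097], [0.211, 0.0, -0.091], [0.272, -0.001, -0.084], [0.332, -0.003, -0.078], [0.393, -0.004, -0.072], [0.454, -0.006, -0.065], [0.514, -0.007, -0.059]]
twist [[0.0, 0.0, -0.0], [0.0, 0.0, -0.0], [0.001, 0.002, -0.048], [0.002, 0.004, -0.097], [0.003, 0.006, -0.161], [0.003, 0.006, -0.161], [0.003, 0.006, -0.161], [0.003, 0.006, -0.161], [0.003, 0.006, -0.161], [0.003, 0.006, -0.161]]
```

>>> arm_command(slide=[[0,0,-0.03],[0,0,-0.08],[0.04,0.003,-0.11],[0.1,0.002,-0.11],[0.16,0,-0.1],[0.22,-0.001,-0.09],[0.28,-0.003,-0.08],[0.34,-0.004,-0.08],[0.4,-0.006,-0.075],[0.46,-0.007,-0.07]], twist=[[0,0,0],[0,0,0],[0.001,0.002,-0.048],[0.002,0.004,-0.097],[0.003,0.006,-0.161],[0.003,0.006,-0.161],[0.003,0.006,-0.161],[0.003,0.006,-0.161],[0.003,0.006,-0.161],[0.003,0.006,-0.161]], fingers=[1,1,1,1,-1,-1,-1,-1,-1,-1])

```text
clock: 39.35
tool_pos: [0.4818, 0.188, 0.2607]
orientation: [[-0.295, 0.955, 0.0], [0.955, 0.295, -0.0], [-0.0, -0.0, -1.0]]
ft_force: [0.2, 0.1, -0.6]
grip_width: 0.0856
```

```bash
python3 m6.py; python3 - <<'E'
from plan import *
p=np.array(sense()['tool_pos']); a=np.array([.4597,.322,.13])
rows(lin(p,a,4)+lin(a,[.4597,.322,.034],5)+[[.4597,.322,.034]],Rz(0.3)@DOWN,[1]*10)
E
```

```text
39.65
board [ 0.55283727 -0.30220088  0.14309275]
board [ 0.54453064 -0.23412353 -0.24011919]
fit [  0.7   0.2 139.1] tilt,yaw [1.5 0.3] 0.053 home 0.084 high 0.124
fit [  1.6   0.5 139.7] tilt,yaw [1.3 0.6] 0.032 home 0.058 high 0.085
fit [  2.2  -2.  125.6] tilt,yaw [ 3.4 -0. ] 0.013 home 0.026 high 0.039
clock 39.65 tcp [0.4827 0.1854 0.2611] f [ 0.1 -0.3 -0.1] w 0.0852 j [ 0.23 -0.06  1.8  -0.    1.41 -0.07] ang 0.1
slide [[0.034, 0.005, 0.033], [0.069, 0.009, 0.065], [0.103, 0.014, 0.098], [0.137, 0.018, 0.131], [0.137, 0.018, 0.15], [0.137, 0.018, 0.169], [0.138, 0.018, 0.189], [0.138, 0.018, 0.208], [0.138, 0.018, 0.227], [0.138, 0.018, 0.227]]
twist [[-0.0, 0.001, -0.001], [-0.0, 0.001, -0.001], [-0.0, 0.001, -0.001], [-0.0, 0.001, -0.001], [-0.0, 0.001, -0.001], [-0.0, 0.001, -0.001], [-0.0, 0.001, -0.001], [-0.0, 0.001, -0.001], [-0.0, 0.001, -0.001], [-0.0, 0.001, -0.001]]
```

The shelf fit is now (0.7, 0.2, 139.1) mm, fully home. Next I go down over the vase rim.

>>> arm_command(slide=[[0.04,0.005,0.03],[0.08,0.01,0.06],[0.115,0.015,0.09],[0.137,0.018,0.11],[0.138,0.018,0.13],[0.138,0.018,0.15],[0.138,0.018,0.172],[0.138,0.018,0.194],[0.138,0.018,0.214],[0.138,0.018,0.227]], twist=[[0,0,0],[0,0,0],[0,0,0],[0,0,0],[0,0,0],[0,0,0],[0,0,0],[0,0,0],[0,0,0],[0,0,0]], fingers=[-1,-1,-1,-1,-1,-1,-1,-1,-1,-1])

```text
clock: 40.9
tool_pos: [0.4599, 0.3205, 0.0329]
orientation: [[-0.292, 0.956, -0.001], [0.956, 0.292, -0.002], [-0.001, -0.002, -1.0]]
ft_force: [0.5, 0.3, -1.1]
grip_width: 0.0853
```

>>> arm_command(slide=[[0,0,0],[0,0,0],[0,0,0],[0,0,0],[0,0,0],[0,0,0],[0,0,0],[0,0,0],[0,0,0],[0,0,0]], twist=[[0,0,0],[0,0,0],[0,0,0],[0,0,0],[0,0,0],[0,0,0],[0,0,0],[0,0,0],[0,0,0],[0,0,0]], fingers=[1,1,1,1,1,1,1,1,1,1])

```text
clock: 42.15
tool_pos: [0.4611, 0.3211, 0.0342]
orientation: [[-0.292, 0.956, 0.001], [0.956, 0.292, -0.001], [-0.001, 0.001, -1.0]]
ft_force: [1.3, 0.1, 5.9]
grip_width: 0.0403
```

Gripped the rim (40 mm reading). Next I lift it, keeping the tool vertical, and carry it over.

```bash
cat > v.py <<'E'
from plan import *
B=np.array([.5563,-.3008,0]); T=B+Rz(.139)@np.array([-.0495,.0775,0]); print(T)
p=np.array(sense()['tool_pos'])
if p[1]>.2:
    a=p+[0,0,.225]; b=T+[0,0,.26]; L=lin(a,b,11)
    rows(lin(p,a,5)+L[:5],Rz(.139)@DOWN,[0]*5+[.2,.4,.6,.8,1])
else:
    b=T+[0,0,.26]; n=int(np.ceil(np.linalg.norm(b-p)/.05)); L=lin(p,b,n)
    rows((L+[b]*10)[:10],Rz(.139)@DOWN,[1]*10); rel((T+[0,0,.184],Rz(.139)@DOWN))
E
python3 v.py
```

```text
[ 0.49653958 -0.23090585  0.        ]
clock 42.15 tcp [0.4611 0.3211 0.0342] f [1.3 0.1 5.9] w 0.0403 j [ 0.48  0.29  1.88 -0.    0.98  0.19] ang 9.0
slide [[-0.0, 0.0, -0.045], [-0.0, 0.0, -0.09], [-0.0, 0.0, -0.135], [-0.0, 0.0, -0.18], [-0.0, 0.0, -0.225], [-0.049, -0.011, -0.225], [-0.098, -0.023, -0.225], [-0.147, -0.034, -0.225], [-0.196, -0.046, -0.225], [-0.245, -0.058, -0.225]]
twist [[0.0, 0.0, 0.0], [0.0, 0.0, 0.0], [0.0, 0.0, 0.0], [0.0, 0.0, 0.0], [0.0, 0.0, 0.0], [0.0, 0.0, 0.031], [0.0, 0.0, 0.063], [0.001, 0.001, 0.094], [0.001, 0.001, 0.126], [0.001, 0.001, 0.157]]
```

>>> arm_command(slide=[[0,0,-0.02],[0,0,-0.06],[0,0,-0.105],[0,0,-0.15],[0,0,-0.195],[-0.03,-0.007,-0.225],[-0.075,-0.018,-0.225],[-0.125,-0.03,-0.225],[-0.175,-0.041,-0.225],[-0.225,-0.053,-0.225]], twist=[[0,0,0],[0,0,0],[0,0,0],[0,0,0],[0,0,0],[0,0,0.031],[0,0,0.063],[0,0,0.094],[0,0,0.126],[0,0,0.157]], fingers=[1,1,1,1,1,1,1,1,1,1])

```text
clock: 43.4
tool_pos: [0.4747, 0.0893, 0.2594]
orientation: [[-0.139, 0.99, 0.0], [0.99, 0.139, -0.0], [-0.001, 0.0, -1.0]]
ft_force: [0.7, -0.2, -1.5]
grip_width: 0.0403
```

```bash
python3 v.py
```

```text
[ 0.49653958 -0.23090585  0.        ]
clock 43.4 tcp [0.4747 0.0893 0.2594] f [ 0.7 -0.2 -1.5] w 0.0403 j [ 0.04 -0.14  1.87 -0.    1.41 -0.1 ] ang 0.0
slide [[-0.046, -0.003, -0.0], [-0.091, -0.007, -0.0], [-0.137, -0.01, -0.0], [-0.183, -0.013, -0.0], [-0.229, -0.016, -0.0], [-0.274, -0.02, -0.0], [-0.32, -0.023, -0.0], [-0.32, -0.023, -0.0], [-0.32, -0.023, -0.0], [-0.32, -0.023, -0.0]]
twist [[0.0, 0.001, 0.0], [0.0, 0.001, 0.0], [0.0, 0.001, 0.0], [0.0, 0.001, 0.0], [0.0, 0.001, 0.0], [0.0, 0.001, 0.0], [0.0, 0.001, 0.0], [0.0, 0.001, 0.0], [0.0, 0.001, 0.0], [0.0, 0.001, 0.0]]
clock 43.4 tcp [0.4747 0.0893 0.2594] f [ 0.7 -0.2 -1.5] w 0.0403 j [ 0.04 -0.14  1.87 -0.    1.41 -0.1 ]
[-0.3201, -0.0228, 0.0756] [0.0003, 0.0005, 0.0] -> [ 0.4965 -0.2309  0.184 ]
```

>>> arm_command(slide=[[-0.03,-0.002,0],[-0.08,-0.006,0],[-0.13,-0.01,0],[-0.18,-0.013,0],[-0.23,-0.016,0],[-0.275,-0.02,0],[-0.305,-0.022,0],[-0.32,-0.023,0],[-0.32,-0.023,0.015],[-0.32,-0.023,0.03]], twist=[[0,0,0],[0,0,0],[0,0,0],[0,0,0],[0,0,0],[0,0,0],[0,0,0],[0,0,0],[0,0,0],[0,0,0]], fingers=[1,1,1,1,1,1,1,1,1,1])

```text
clock: 44.65
tool_pos: [0.4958, -0.2293, 0.2281]
orientation: [[-0.14, 0.99, -0.001], [0.99, 0.14, 0.001], [0.001, -0.001, -1.0]]
ft_force: [-0.2, -0.2, -0.8]
grip_width: 0.0402
```

```bash
python3 v.py | tail -1; python3 - <<'E'
from m6 import *
s=sense(); print(s['clock'],s['tool_pos'])
for n in('scene','top'):
    d=get_image(n)
    for th in('vase','shelf','bay'):
        for r in spot_point(n,th)[:3]:
            w=toworld(d,r['at'])-bias[n]; q=RB.T@(w-B)*1e3
            if q[1]<200: print(n,th,round(r['conf'],2),w.round(4),'board',q.round(1))
    if n=='scene': save(d,'c12.png',(80,60,320,260),2.5)
E
```

```text
[-0.0017, 0.0005, 0.0441] [-0.0005, -0.0011, 0.001] -> [ 0.4965 -0.2309  0.184 ]
44.65 [ 0.49583029 -0.22929004  0.22809828]
scene vase 0.76 [ 0.4974 -0.2241  0.1989] board [-47.7  84.1 198.9]
scene vase 0.65 [ 0.5504 -0.2281  0.1844] board [  4.3  72.8 184.4]
scene shelf 0.72 [ 0.5592 -0.3029  0.1359] board [  2.6  -2.5 135.9]
scene bay 0.75 [ 0.5995 -0.2152  0.1534] board [ 54.7  78.8 153.4]
top vase 0.81 [ 0.4894 -0.229   0.1967] board [-56.3  80.4 196.7]
top bay 0.77 [ 0.5965 -0.2189  0.1527] board [ 51.2  75.5 152.7]
```

View pics/c12.png

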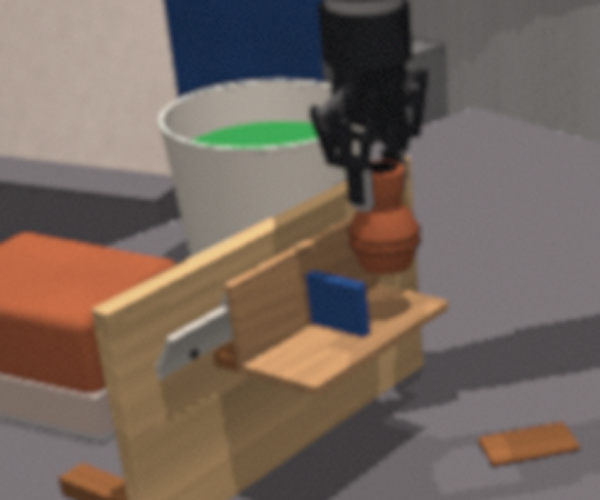

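The vase hangs upright at (385,215), over the right-hand bay of the home-hung shelf, about 47 mm above its deck. Lowering gently.

>>> arm_command(slide=[[-0.001,0,0.007],[-0.001,0,0.014],[-0.001,0,0.021],[-0.001,0,0.028],[-0.001,0,0.034],[-0.001,0,0.039],[-0.001,0,0.042],[-0.001,0,0.044],[-0.001,0,0.044],[-0.001,0,0.044]], twist=[[0,0,0],[0,0,0],[0,0,0],[0,0,0],[0,0,0],[0,0,0],[0,0,0],[0,0,0],[0,0,0],[0,0,0]], fingers=[1,1,1,1,1,1,1,1,1,1])

```text
clock: 46.3
tool_pos: [0.4972, -0.2319, 0.1866]
orientation: [[-0.139, 0.99, 0.002], [0.99, 0.139, -0.001], [-0.002, 0.002, -1.0]]
ft_force: [-0.8, 0.3, -1.5]
grip_width: 0.0406
```

>>> arm_command(slide=[[0,0,0.0005],[0,0,0.001],[0,0,0.0015],[0,0,0.002],[0,0,0.0025],[0,0,0.003],[0,0,0.0035],[0,0,0.004],[0,0,0.004],[0,0,0.004]], twist=[[0,0,0],[0,0,0],[0,0,0],[0,0,0],[0,0,0],[0,0,0],[0,0,0],[0,0,0],[0,0,0],[0,0,0]], fingers=[1,1,1,1,1,1,1,1,1,1])

```text
clock: 47.55
tool_pos: [0.4972, -0.2319, 0.1826]
orientation: [[-0.139, 0.99, 0.002], [0.99, 0.139, -0.001], [-0.002, 0.002, -1.0]]
ft_force: [-0.4, -0.4, -0.8]
grip_width: 0.0403
```

>>> arm_command(slide=[[0,0,0.0005],[0,0,0.001],[0,0,0.0015],[0,0,0.002],[0,0,0.0025],[0,0,0.003],[0,0,0.003],[0,0,0.003],[0,0,0.003],[0,0,0.003]], twist=[[0,0,0],[0,0,0],[0,0,0],[0,0,0],[0,0,0],[0,0,0],[0,0,0],[0,0,0],[0,0,0],[0,0,0]], fingers=[1,1,1,1,1,1,1,1,1,1])

```text
clock: 48.8
tool_pos: [0.4975, -0.2326, 0.1811]
orientation: [[-0.139, 0.99, 0.003], [0.99, 0.139, -0.003], [-0.003, 0.002, -1.0]]
ft_force: [-2.4, -1.3, 6.7]
grip_width: 0.0405
```

>>> arm_command(slide=[[0,0,0],[0,0,0],[0,0,0],[0,0,0],[0,0,0],[0,0,0],[0,0,-0.01],[0,0,-0.03],[0,0,-0.06],[0,0,-0.1]], twist=[[0,0,0],[0,0,0],[0,0,0],[0,0,0],[0,0,0],[0,0,0],[0,0,0],[0,0,0],[0,0,0],[0,0,0]], fingers=[-0.6,-0.6,-0.6,-0.6,-0.6,-0.6,-0.6,-0.6,-0.6,-0.6])

```text
clock: 50.05
tool_pos: [0.4967, -0.2319, 0.2817]
orientation: [[-0.139, 0.99, 0.001], [0.99, 0.139, -0.002], [-0.002, 0.001, -1.0]]
ft_force: [0.1, 0.4, -0.7]
grip_width: 0.0683
```

>>> arm_command(slide=[[0,0,-0.04],[0.04,0,-0.06],[0.09,0,-0.06],[0.14,0,-0.06],[0.19,0,-0.06],[0.24,0,-0.06],[0.24,0,-0.06],[0.24,0,-0.06],[0.24,0,-0.06],[0.24,0,-0.06]], twist=[[0,0,0],[0,0,0],[0,0,0],[0,0,0],[0,0,0],[0,0,0],[0,0,0],[0,0,0],[0,0,0],[0,0,0]], fingers=[-0.6,-0.6,-0.6,-0.6,-0.6,-0.6,-0.6,-0.6,-0.6,-0.6])

```text
clock: 51.3
tool_pos: [0.4633, 0.0048, 0.3411]
orientation: [[-0.137, 0.991, 0.001], [0.991, 0.137, -0.002], [-0.002, 0.001, -1.0]]
ft_force: [0.4, 0.3, -0.9]
grip_width: 0.068
```

```bash
python3 m6.py; python3 - <<'E'
from m6 import *
s=sense(); print(s['clock'],s['tool_pos'],s['ft_force'])
for n in('scene','top'):
    d=get_image(n)
    for th in('vase','shelf','bowl','jar_blue','jar_white','modelling_tool','beaker','kidney'):
        for r in spot_point(n,th)[:3 if th=='vase' else 1]:
            w=toworld(d,r['at']); q=RB.T@(w-bias[n]-B)*1e3
            print(n,th,round(r['conf'],2),w.round(4),q.round(1) if q[1]<150 else '')
E
```

```text
51.7
board [ 0.55255511 -0.30252109  0.1454625 ]
board [ 0.5591274  -0.29829574  0.13819461]
fit [  1.4   1.  140.1] tilt,yaw [1.1 0.6] 0.463 home 0.471 high 0.511
fit [  5.7  -4.6 136.9] tilt,yaw [1.1 5.5] 0.208 home 0.243 high 0.284
fit [1.000e-01 1.400e+00 1.398e+02] tilt,yaw [ 0.5 -0.3] 0.223 home 0.228 high 0.227
51.7 [0.46317187 0.00575553 0.34114978] [-0.01043698  0.07517983  0.28483483]
scene vase 0.94 [0.3287 0.3552 0.0031] 
scene vase 0.87 [ 4.291e-01  4.474e-01 -3.000e-04] 
scene vase 0.68 [ 0.4943 -0.2282  0.1508] [-47.4  81.6 150.8]
scene shelf 0.58 [ 0.5533 -0.2999  0.1346] [  1.    2.5 134.6]
scene bowl 0.59 [ 0.7043  0.189  -0.0018] 
scene jar_blue 0.85 [ 0.7304  0.3176 -0.0008] 
scene jar_white 0.87 [0.6493 0.4407 0.0023] 
scene modelling_tool 0.7 [ 0.4959  0.183  -0.0009] 
scene beaker 0.64 [ 0.7344 -0.0717 -0.0013] 
scene kidney 0.7 [ 0.4091 -0.1314 -0.0011] 
top vase 0.94 [ 0.4371  0.45   -0.0014] 
top vase 0.69 [ 0.4981 -0.2314  0.1525] [-52.2  75.7 152.5]
top vase 0.6 [0.3315 0.3513 0.0033] 
top shelf 0.93 [ 0.558  -0.2999  0.1362] [ -2.4  -0.4 136.2]
top bowl 0.76 [7.104e-01 1.933e-01 4.000e-04] 
top jar_blue 0.59 [0.7375 0.3231 0.0031] 
top jar_white 0.74 [ 0.6586  0.4449 -0.0025] 
top modelling_tool 0.92 [ 0.5073  0.182  -0.0022] 
top beaker 0.94 [ 0.7457 -0.0729  0.0039] 
top kidney 0.63 [ 0.4117 -0.1314 -0.0012]
```

```bash
python3 -c "
from station import *
print(sign_off()); s=sense(); print(s['clock'])"
```

```text
the job is handed in; nothing more can be done
None
the job is handed in; nothing more can be done
```

The shelf now hangs home on the cleat, the banded vase stands in its x = -50 bay, and I handed the job in at about 52 s of the 72 s allowed. `sign_off` gave no verdict.

**What I did:**
- I gripped the rib at 45°, stood the shelf upright on the table and let go.
- I took it again from above, tipped it back 15° and dropped the hook behind the cleat. I then turned it plumb and released it.
- It first hung about 4–5 mm high. A 20 N push on the rib did not move it, but about 15 N over the back plate slid it down 5 mm.
- I took the vase by its rim band, set it down with about 7 N and moved the arm clear.

**Last checks:**
- **Shelf:** before the vase went on, the fit put its origin at (0.7, 0.2, 139.1) mm in the board frame, with 1.5° of tilt. The final network estimates put it at z 135–136 mm, within 2.5 mm of the face. All of these are within limits.
- **Vase:** its underside is at about board (-50, 79, 151) mm, which is on the deck. I saw it upright while it was held above the bay, but did not measure its tilt after release because the picture allowance was used up.
- **Bystanders:** all six are within about 6 mm of where they started, which is camera noise.

**Disagreements:**
- The fingertips showed 26–30 mm behind the reported TCP, so I allowed for that in every grasp.
- The two cameras differed by about 7–8 mm in x; I used their mean.
- The last shelf fits were poor because the vase hides part of the shelf: the scene-only fit gave 5.5° of yaw, and the top view and joint fits gave under 1°.

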